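# Ring the rail and close it

### The job

Finish the ring-and-rail hand-exercise frame: put every loose wooden ring over the turned-up end of the bent rod and slide them all round both corners until they stand packed together against the fixed end post. Then close the rail: set the loose end post over the turned-up end and push it down on its two dowels until it sits upright and fully home on the base. Leave the disc, the tools and the other things on the bench where they are.

Things in the scene. Friction and masses are not known exactly. Their poses are not given: they have to be found in the camera images.
- ring1: plain turned wooden ring of round outline: 56 mm outside diameter, 32 mm bore, 15 mm thick, 22 g. Origin at the very centre of the ring (in the middle of the bore, half way through the thickness); z is the axis of the bore. Starts lying flat on the bench. May be absent (then None).
- ring2: plain turned wooden ring of round outline: 56 mm outside diameter, 32 mm bore, 15 mm thick, 22 g. Origin at the very centre of the ring (in the middle of the bore, half way through the thickness); z is the axis of the bore. Starts lying flat on the bench. May be absent (then None).
- ring3: plain turned wooden ring of round outline: 56 mm outside diameter, 32 mm bore, 15 mm thick, 22 g. Origin at the very centre of the ring (in the middle of the bore, half way through the thickness); z is the axis of the bore. Starts lying flat on the bench. May be absent (then None).
- ring4: plain turned wooden ring of round outline: 56 mm outside diameter, 32 mm bore, 15 mm thick, 22 g. Origin at the very centre of the ring (in the middle of the bore, half way through the thickness); z is the axis of the bore. Starts lying flat on the bench. May be absent (then None).
- frame: the frame, fixed to the bench: plywood base 18 mm thick, x -110..110, y -145..195 mm about its origin (on its underside, z up), with a bent round steel rod, 10 mm thick, carried by the fixed end post alone. Rod: turned-up free end, level run along +y, corner, level run along +x, second corner the other way, level run along +y to the stop. Level runs: axis 73 mm above the bench
- rod_tip (a point): top of the rod's turned-up free end, at (-65, -100, 103) mm in the frame, where rings are put on. Below it the rod goes straight down 12 mm, then bends (axis radius 18 mm) into the first level run, along the frame's +y at its x = -65. Axes as frame
- corner_a (a point): point (-65, 30, 73) mm in the frame where the axes of the first and second level runs would cross; the rod rounds it off inside with 45 mm axis radius (arc from (-65, -15) to (-20, 30)). The second run goes along +x at y = 30. Axes as frame
- corner_b (a point): point (65, 30, 73) mm in the frame where the second and third level runs would cross, rounded with 45 mm axis radius (arc from (20, 30) to (65, 75)). The third run goes along +y at x = 65. No supports: fingers can straddle the rod all along. A push behind four rings at once may bind in a corner; one or two go easily. Axes as frame
- rod_stop (a point): the stop, (65, 150, 73) mm in the frame: where the rod's axis meets the flat face of the fixed end post, a wooden block 70 mm (x) by 40 mm (y) whose top is 103 mm above the bench. The rings come along +y. Axes as frame
- post_seat (a point): (-65, -100, 18) mm in the frame: on top of the base, right under the rod's turned-up end, midway between the two upright wooden dowels for the loose end post. Dowels: 12 mm thick, 18 mm high, tops bevelled to 7 mm, 26 mm to either side along x. Axes as frame
- end_post: loose wooden end post, upright on the bench: an upside-down U 80 mm wide (x), 50 deep (y), 111 high, about 160 g. Origin at the centre of its underside. Slot 24 mm wide (x), 89 high, open below and through in y, to go over the rod's turned-up end; top bar solid. Holes 14.5 mm wide, 22 deep, in the undersides of the legs, 26 mm from the centre along x. A half turn makes no difference
- disc: a solid wooden disc without a hole, 52 mm across, 18 mm thick, lying among the rings; not part of the job. Origin at the centre of its underside
- mug: mug 80 mm across, 90 mm high, beyond the parts; not part of the job. Origin under its centre
- chisel_a: wood chisel lying on the bench, 255 mm long, 26 mm thick; not part of the job. Origin where the handle (to -x) meets the blade (to +x), on the bench
- chisel_b: a second such chisel; not part of the job
- mallet: wooden mallet lying on the bench, 320 mm long, 60 mm high, head 75 by 120 mm centred at x = +100 mm; not part of the job. Origin on the bench, on the line of its handle
- glue: glue bottle 60 mm across, 150 mm high; not part of the job. Origin under its centre
- block_plane: small steel hand plane 160 by 50 mm, 65 mm high; not part of the job. Origin under its centre
Not all that is in view belongs to the job. What is shaped like the ring2 but green is not meant.

How it is judged:
By the outcome, as a careful person would: the job done as asked, in the order asked, and still so for the second after the job is handed in, with the robot touching nothing.
Of ring1, ring2, ring3, ring4 only 3 to 4 are there at a start; the rules pass over those that are not, and their reading is None.
At some moment in a run one of ring1, ring2, ring3, ring4 may be knocked a few centimetres aside while the robot is not near it.
Once in a run the grip may slacken for a moment while it holds something.
It also fails if it takes over 210 s, if anything falls off the work surface, if the arm or the gripper's body presses on something with over 40 N, if the wrist force passes 120 N, or if a joint passes its speed limit or range.

### The arm

A 6-joint arm with a two-finger parallel gripper is mounted at the origin on the work surface. World frame = base frame: x ahead of the robot, y to its left, z up, the work surface at z = 0. Lengths are in m, angles in rad, forces in N, time in s.
With the tool pointing down it reaches from about 0.35 to 0.775 m from the base axis. Payload 5.5 kg.
Tool frame: the origin (TCP) lies at the very end of the fingers, on their centre line; the grasp point (between the pads) lies 19 mm behind it; z points along the fingers, y is the direction in which the jaws open and shut (so a half turn about z gives the same grasp; the last joint's range is limited). The gripper opens to 85 mm and grips with 20 to 120 N. Pads are 22 mm wide; open, the fingers measure 114 mm over their backs; the gripper's body (76 mm by 85 mm) begins 54 mm behind the grasp point. The pads swing forward as they close: fully open they stand 13 mm farther back than shut.
Start: joints at [-1.337, 0.313, 0.046, 1.304, 0, 1.431], TCP at [0.21, -0.535, 0.231] pointing down, gripper open.
Joint ranges: [-2.76, 2.76], [-0.86, 1.69], [-1.03, 1.26], [-2.2, 2.34], [-1.47, 1.5], [-3.14, 3.14]. Speed limits (rad/s): [2.57, 2.57, 3.14, 3.14, 3.14, 3.14].

### API

Orientations are given as a unit quaternion [w, x, y, z].
In Python, from workcell import env gives the robot as it stands. The module is installed in compiled form; this text tells all that it offers.
- The arm moves only by the shell command python3 -m pendant 'ROWS' [FORCE]. ROWS is JSON, a list of rows, each an object with "fingers": the finger opening in mm, from 0 to 85.4; "delta_pos": the shift along the tool's x, y, z in mm, a list of three; "angular": the turn, a rotation vector about the tool's x, y, z in rad, a list of three. In form: [{"fingers": fingers, "delta_pos": [x, y, z], "angular": [ax, ay, az]}, ...]. A call has 1 to 12 rows; each row shifts and turns the commanded pose from where the row before left it, along the tool's axes as they then stand; what a row does not reach is not made up. A row lasts 1/10 s, in which the tool goes at most 50 mm and 8.59 degrees, less where a joint would pass 70% of its speed; a pose out of reach is approached as far as the arm can. A call is refused whole if a number of a shift passes 50 or a number of a turn 0.15, either way. A call with a gripper value outside its range is refused whole. The fingers move at their own pace and stop on an object; FORCE is the grip in N (left out, the last holds). Time passes only in rows, so rows that do not move let the fingers close. It gives the time, the measured TCP pose, the force and the opening at its end, in the units of the state.
- env.get_state(): the state, without advancing time (a new reading comes with each control period).
- env.read_camera(name): name is "scene" or "top"; returns the picture (420x560x3 uint8, blue, green, red); there is no depth.
- env.camera_params(name): a dict with "fx", "fy", "cx", "cy" (pixels), "view" (4x4, takes a point from world to camera coordinates). Camera axes: x right, y up, looking along -z (the intrinsics and any distortion apply to the point x, -y, -z); pixel columns grow to the right and rows downward; lengths in m; the calibration is good to about 2 mm. A picture is of the moment at which its call begins. camera_params takes no time and is no camera call.
- env.hand_in(): hands the job in, once; it reports no verdict.
The state is a dict: "clock": time; "joint_pos": joint angles; "qvel": joint speeds; "tau": joint torques, N m; "tcp_pos": TCP position; "orientation": TCP orientation; "wrist_force": force on the tool from outside, world axes, zero at the start; "ft_torque": the same for the moment, N m; "finger_gap": finger opening in m.
Only numpy, scipy, OpenCV 4.12 (cv2) and the standard library are available. Lean on these libraries where they do the work, as an engineer would, in place of code of your own. Each camera call takes 0.05 s, during which the arm holds its last target. There are 200 camera calls.

## Working session

There is one attempt and no reset: what is moved stays moved. The work goes in short steps, Python scripts to look and compute and a shell command to move; the robot and the scene stay as the last step left them, time stands still between calls to the robot, and variables do not carry over. Pictures are saved under pics/ and viewed, about 12 in all and at most 16, crops included, and the job is handed in when it is done.

```bash
mkdir -p pics
cat > h.py <<'E'
import numpy as np, cv2
from workcell import env
def snap(name,fn,crop=None,scale=1):
    im=env.read_camera(name)
    cv2.imwrite('pics/raw_'+fn,im)
    if crop: x0,y0,x1,y1=crop; im=im[y0:y1,x0:x1]
    if scale!=1: im=cv2.resize(im,None,fx=scale,fy=scale,interpolation=cv2.INTER_CUBIC)
    cv2.imwrite('pics/'+fn,im)
def proj(name,P):
    c=env.camera_params(name);V=np.array(c['view'])
    p=V[:3,:3]@np.array(P,float)+V[:3,3]; p=p*[1,-1,-1]
    return np.array([c['fx']*p[0]/p[2]+c['cx'],c['fy']*p[1]/p[2]+c['cy']])
def unproj(name,uv,z):
    c=env.camera_params(name);V=np.array(c['view']);R=V[:3,:3]
    d=R.T@(np.array([(uv[0]-c['cx'])/c['fx'],(uv[1]-c['cy'])/c['fy'],1])*[1,-1,-1]); o=-R.T@V[:3,3]
    return o+d*(z-o[2])/d[2]
E
python3 - <<'E'
from h import *
snap('top','t0.png',None,1.4);snap('scene','s0.png',None,1.4)
for n in('top','scene'):
    c=env.camera_params(n);print({k:v for k,v in c.items()})
print(env.get_state())
E
```

```text
{'fx': 475.1214028932733, 'fy': 475.1214028932733, 'cx': 284.0533698225238, 'cy': 215.06733983227738, 'view': array([[ 0.02249158, -0.99974213, -0.00313074,  0.01536837],
       [ 0.9855995 ,  0.02164823,  0.16770504, -0.55251978],
       [-0.16759402, -0.00685761,  0.98583225, -1.73051239],
       [ 0.        ,  0.        ,  0.        ,  1.        ]])}
{'fx': 519.2627515633014, 'fy': 519.2627515633014, 'cx': 284.92731652277286, 'cy': 206.10443525393586, 'view': array([[ 0.70324089,  0.71084762,  0.01216199, -0.4096397 ],
       [-0.52910359,  0.51186238,  0.67679118,  0.22864146],
       [ 0.47487013, -0.48238218,  0.73607458, -1.91643681],
       [ 0.        ,  0.        ,  0.        ,  1.        ]])}
{'clock': 0.1, 'joint_pos': array([-1.33655751e+00,  3.13911785e-01,  4.51015070e-02,  1.30362243e+00,
       -2.26811478e-05,  1.43120302e+00]), 'qvel': array([-1.75430420e-04, -4.32457757e-03,  1.32807306e-03, -1.35879406e-03,
       -8.49135822e-05,  1.78252300e-03]), 'tau': array([ 2.85949674e-03, -4.81724095e+01,  2.99244440e+01,  1.26545661e-02,
       -9.34269383e-05, -5.77389613e-06]), 'tcp_pos': array([ 0.20986178, -0.53483892,  0.23050939]), 'orientation': array([-8.16737150e-04,  9.82581663e-01,  1.85829507e-01, -5.00324093e-05]), 'wrist_force': array([ 0.3897588 , -0.87754011,  0.08000596]), 'ft_torque': array([-0.04208017,  0.00661221, -0.03550873]), 'finger_gap': 0.08543332855884454}
```

View pics/t0.png

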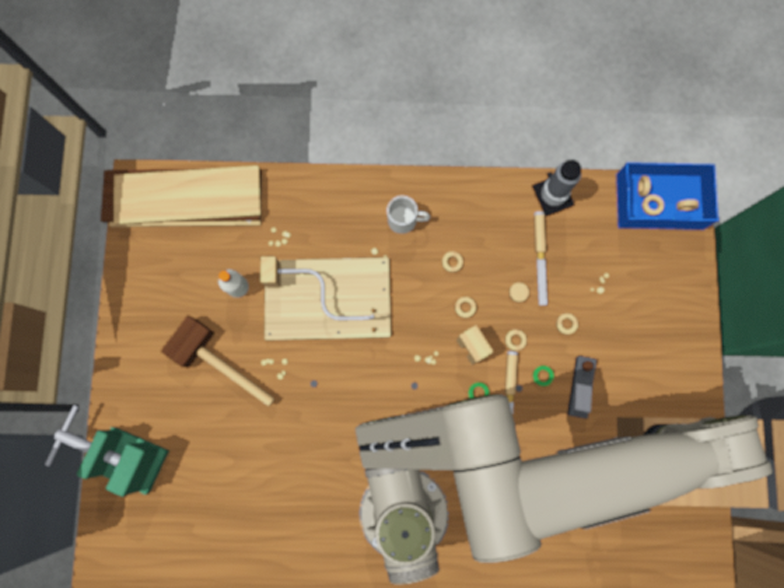

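View pics/s0.png

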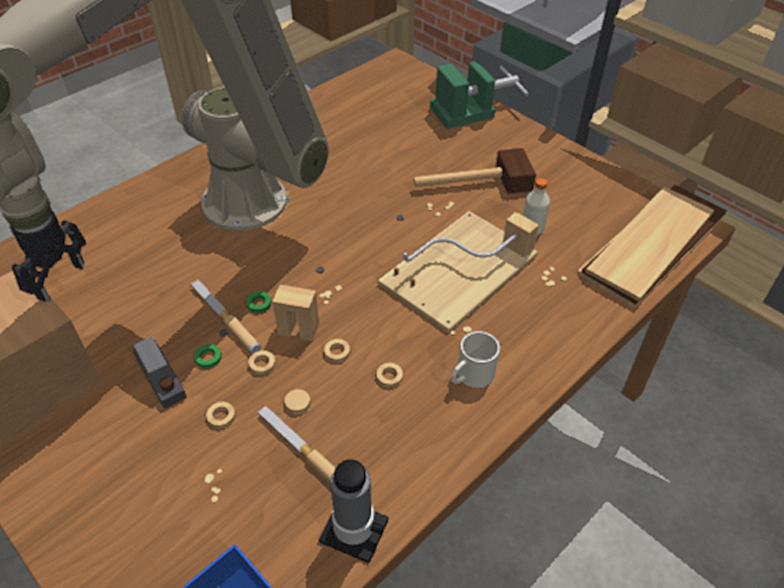

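Rings (t0 pixels): wooden at (452,262), (465,307), (515,340), (567,324). Not to be confused: disc (519,292), green rings (480,391) and (543,376), rings in the blue bin (654,205). Loose post at (476,344); frame with rod tip at about (373,317).

Run:
```python
import cv2
im=cv2.imread('pics/raw_t0.png')
cv2.imwrite('pics/c1.png',cv2.resize(im[165:265,180:312],None,fx=6,fy=6,interpolation=cv2.INTER_CUBIC))
cv2.imwrite('pics/c2.png',cv2.resize(im[165:285,295:425],None,fx=5,fy=5,interpolation=cv2.INTER_CUBIC))
```

```text
(no output)
```

View pics/c1.png

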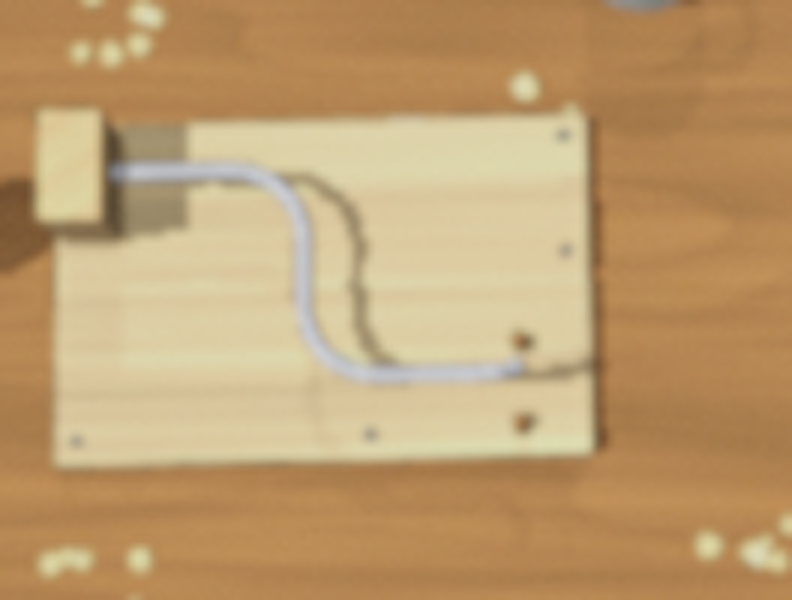

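View pics/c2.png

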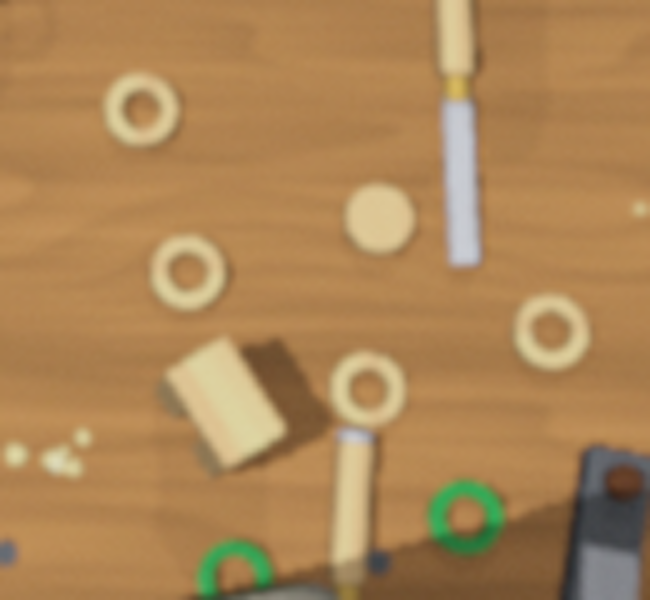

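```bash
cat > m.py <<'E'
from h import *
def r(u,s,o): return (np.array(u)+.5)/s-.5+np.array(o)
A=lambda u,z:unproj('top',r(u,6,(180,165)),z)
B=lambda u,z:unproj('top',r(u,5,(295,165)),z)
if __name__=='__main__':
    for u,z,f in [((588,117),.018,(110,-145)),((593,453),.018,(-110,-145)),((55,466),.018,(-110,195)),((520,338),.036,(-39,-100)),((522,420),.036,(-91,-100)),((105,108),.103,(100,150)),((105,220),.103,(30,150)),((520,365),.103,(-65,-100)),((420,372),.073,(-65,-50)),((303,250),.073,(0,30)),((180,172),.073,(65,115))]:
        print(f,np.round(A(u,z)*1000,1))
    for u in [(142,109),(188,273),(368,389),(551,332)]: print('ring',np.round(B(u,.0135)*1000,1))
    for u in [(165,376),(226,337),(288,429),(226,470)]: print('post',np.round(B(u,.111)*1000,1))
    print('disc',B((380,218),.018))
E
python3 - <<'E'
import m,runpy;runpy.run_path('m.py',run_name='__main__')
from m import *
S=[((588,117),.018,(110,-145)),((593,453),.018,(-110,-145)),((55,466),.018,(-110,195)),((520,338),.036,(-39,-100)),((522,420),.036,(-91,-100)),((105,108),.103,(100,150)),((105,220),.103,(30,150)),((420,372),.073,(-65,-50)),((303,250),.073,(0,30)),((180,172),.073,(65,115))]
W=np.array([A(u,z)[:2]*1000 for u,z,f in S]);F=np.array([f for *_,f in S],float)
# rigid fit
def fit(F,W,idx):
    f=F[idx];w=W[idx];fc=f.mean(0);wc=w.mean(0);H=(f-fc).T@(w-wc);U,_,V=np.linalg.svd(H);R=(U@V).T
    return R,wc-R@fc
R,t=fit(F,W,range(len(S)));print(np.degrees(np.arctan2(R[1,0],R[0,0])),t);print((W-(F@R.T+t)).round(1))
E
```

```text
(110, -145) [677.2  55.4  18. ]
(-110, -145) [460.9  46.9  18. ]
(-110, 195) [445.2 384.5  18. ]
(-39, -100) [530.1  94.1  36. ]
(-91, -100) [478.5  91.3  36. ]
(100, 150) [656.2 348.6 103. ]
(30, 150) [586.5 344.9 103. ]
(-65, -100) [503.2  90.6 103. ]
(-65, -50) [501.9 153.   73. ]
(0, 30) [576.2 227.7  73. ]
(65, 115) [623.7 305.9  73. ]
ring [ 672.9 -119.5   13.5]
ring [ 545.8 -155.6   13.5]
ring [ 460.1 -291.8   13.5]
ring [ 506.5 -430.6   13.5]
post [ 455.  -130.3  111. ]
post [ 484.  -173.7  111. ]
post [ 419. -218.  111.]
post [ 388.9 -174.   111. ]
disc [ 0.59068326 -0.30112906  0.018     ]
2.1895738422728384 [565.01086808 195.66962433]
[[-3.3  0.5]
 [ 0.2  0.4]
 [-2.5 -1.8]
 [ 0.3 -0.2]
 [ 0.6 -0.9]
 [-3.  -0.7]
 [-2.7 -1.8]
 [-0.   9.8]
 [12.4  2.1]
 [-1.9 -7.2]]
```

```bash
cat >> h.py <<'E'
from scipy.spatial.transform import Rotation as Ro
def RT():
    s=env.get_state();q=s['orientation'];return Ro.from_quat(np.r_[q[1:],q[0]]),np.array(s['tcp_pos'])*1000,s
def go(P,yaw=None):
    "tool-frame shift (mm) and turn to reach P(mm), yaw deg of tool x, tool down"
    R,p,s=RT();print('shift',R.inv().apply(np.array(P,float)-p).round(1),end=' ')
    if yaw is not None:
        y=np.radians(yaw);T=Ro.from_matrix(np.array([[np.cos(y),np.sin(y),0],[np.sin(y),-np.cos(y),0],[0,0,-1.]]).T)
        print('turn',(R.inv()*T).as_rotvec().round(4),end=' ')
    print('at',p.round(1),'gap',round(s['finger_gap']*1000,1),'F',s['wrist_force'].round(1),'t',round(s['clock'],1),'j',s['joint_pos'].round(2))
TH=np.radians(2.2); T0=np.array([565.,195.7])
def fr(x,y,z): 
    c,s=np.cos(TH),np.sin(TH);return np.array([T0[0]+c*x-s*y,T0[1]+s*x+c*y,z])
E
python3 - <<'E'
from m import *
S=[((588,117),.018,(110,-145)),((593,453),.018,(-110,-145)),((55,466),.018,(-110,195)),((520,338),.036,(-39,-100)),((522,420),.036,(-91,-100)),((105,108),.103,(100,150)),((105,220),.103,(30,150))]
W=np.array([A(u,z)[:2]*1000 for u,z,f in S]);F=np.array([f for *_,f in S],float)
fc=F.mean(0);wc=W.mean(0);U,_,V=np.linalg.svd((F-fc).T@(W-wc));R=(U@V).T;t=wc-R@fc
print(np.degrees(np.arctan2(R[1,0],R[0,0])),t);print((W-(F@R.T+t)).round(1)); print('tip',R@[-65,-100]+t)
go([506.5,-430.6,150],-87.8)
E
python3 -m pendant '[{"fingers":85,"delta_pos":[39,1.4,0],"angular":[0,0,0]},{"fingers":85,"delta_pos":[39,1.4,0],"angular":[0,0,0]},{"fingers":85,"delta_pos":[39,1.4,0],"angular":[0,0,0]},{"fingers":85,"delta_pos":[39,1.4,0],"angular":[0,0,0]},{"fingers":85,"delta_pos":[39,1.4,0],"angular":[0,0,0]},{"fingers":85,"delta_pos":[39,1.4,0],"angular":[0,0,0]},{"fingers":85,"delta_pos":[39,1.4,0],"angular":[0,0,0]},{"fingers":85,"delta_pos":[39,1.4,0],"angular":[0,0,0]}]' 40
```

```text
2.5146363643050376 [563.51621088 195.09347158]
[[-2.6  0.4]
 [ 0.9  1.5]
 [ 0.1 -0.6]
 [ 1.2  0.6]
 [ 1.5  0.1]
 [-0.6 -0.7]
 [-0.4 -1.3]]
tip [502.96626243  92.33791824]
shift [314.2  11.4  80.6] turn [-1.3000e-03  1.4000e-03  1.9062e+00] at [ 209.9 -534.8  230.5] gap 85.4 F [ 0.4 -0.9  0.1] t 0.1 j [-1.34  0.31  0.05  1.3  -0.    1.43]
clock: 0.9
tcp_pos: [0.5058, -0.4309, 0.2307]
orientation: [-0.0, 0.983, 0.186, -0.0]
wrist_force: [-1.0, -0.5, -0.3]
finger_gap: 0.0855
```

```bash
R='x'; python3 -m pendant '[{"fingers":85,"delta_pos":[0,0,0],"angular":[0,0,-0.149]},{"fingers":85,"delta_pos":[0,0,0],"angular":[0,0,-0.149]},{"fingers":85,"delta_pos":[0,0,0],"angular":[0,0,-0.149]},{"fingers":85,"delta_pos":[0,0,0],"angular":[0,0,-0.149]},{"fingers":85,"delta_pos":[0,0,0],"angular":[0,0,-0.149]},{"fingers":85,"delta_pos":[0,0,0],"angular":[0,0,-0.149]},{"fingers":85,"delta_pos":[0,0,0],"angular":[0,0,-0.149]},{"fingers":85,"delta_pos":[0,0,0],"angular":[0,0,-0.149]},{"fingers":85,"delta_pos":[0,0,0],"angular":[0,0,-0.149]},{"fingers":85,"delta_pos":[0,0,0],"angular":[0,0,-0.149]}]'
python3 -m pendant '[{"fingers":85,"delta_pos":[0,0,0],"angular":[0,0,-0.149]},{"fingers":85,"delta_pos":[0,0,0],"angular":[0,0,-0.149]},{"fingers":85,"delta_pos":[0,0,0],"angular":[0,0,-0.149]},{"fingers":85,"delta_pos":[0,0,0],"angular":[0,0,-0.149]},{"fingers":85,"delta_pos":[0,0,0],"angular":[0,0,-0.149]},{"fingers":85,"delta_pos":[0,0,0],"angular":[0,0,-0.149]},{"fingers":85,"delta_pos":[0,0,0],"angular":[0,0,-0.149]},{"fingers":85,"delta_pos":[0,0,0],"angular":[0,0,-0.149]},{"fingers":85,"delta_pos":[0,0,0],"angular":[0,0,-0.149]},{"fingers":85,"delta_pos":[0,0,0],"angular":[0,0,-0.149]}]'
python3 -c "
from h import *
go([506.5,-430.6,60],-87.8)"
```

```text
clock: 1.9
tcp_pos: [0.5043, -0.4316, 0.2306]
orientation: [-0.001, 0.594, 0.805, 0.0]
wrist_force: [-0.3, -0.6, -0.2]
finger_gap: 0.0854
clock: 2.9
tcp_pos: [0.5043, -0.4316, 0.2306]
orientation: [-0.0, -0.109, 0.994, 0.0]
wrist_force: [0.6, 0.2, -0.5]
finger_gap: 0.0853
shift [ -2.4   0.4 170.6] turn [ 1.2000e-03  2.0000e-04 -1.3908e+00] at [ 504.3 -431.6  230.6] gap 85.3 F [ 0.6  0.2 -0.5] t 2.9 j [-0.83  0.5   0.32  1.39 -0.   -1.05]
```

```bash
sed -i 's/radians(2.2)/radians(2.4)/; s/\[565.,195.7\]/[563.8,195.2]/' h.py
python3 -m pendant '[{"fingers":85,"delta_pos":[0,0,10],"angular":[0,0,-0.149]},{"fingers":85,"delta_pos":[0,0,15],"angular":[0,0,-0.149]},{"fingers":85,"delta_pos":[0,0,15],"angular":[0,0,-0.149]},{"fingers":85,"delta_pos":[0,0,15],"angular":[0,0,-0.149]},{"fingers":85,"delta_pos":[0,0,15],"angular":[0,0,-0.149]},{"fingers":85,"delta_pos":[0,0,15],"angular":[0,0,-0.149]},{"fingers":85,"delta_pos":[0,0,15],"angular":[0,0,-0.149]},{"fingers":85,"delta_pos":[0,0,15],"angular":[0,0,-0.149]},{"fingers":85,"delta_pos":[0,0,15],"angular":[0,0,-0.149]},{"fingers":85,"delta_pos":[0,0,10],"angular":[0,0,-0.05]},{"fingers":85,"delta_pos":[0,0,0],"angular":[0,0,0]}]'
python3 -c "
from h import *
snap('top','t1.png',(270,150,430,290),5);snap('scene','s1.png',(60,160,330,350),3)
go([506.5,-430.6,4],-87.6)"
```

```text
clock: 4.0
tcp_pos: [0.5033, -0.4306, 0.0888]
orientation: [-0.0, 0.718, -0.696, -0.002]
wrist_force: [-1.6, 0.4, -0.3]
finger_gap: 0.0852
shift [-0.9 -2.3 87. ] turn [ 0.0007  0.0007 -0.0109] at [ 504.3 -431.6   91. ] gap 85.0 F [-0.8  0.1  0.5] t 4.1 j [-0.83  0.55  0.06  1.08 -0.   -2.43]
```

View pics/s1.png

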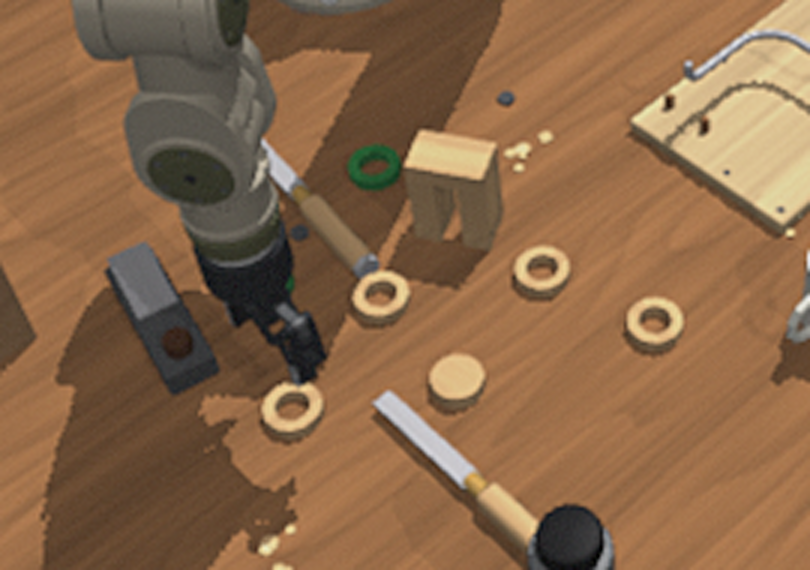

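```bash
python3 -c "
from h import *
for u in [(292,408),(381,295),(541,269),(655,322)]:
  print(unproj('scene',(np.array(u)+.5)/3-.5+[60,160],.0135).round(4))"
python3 -m pendant '[{"fingers":85,"delta_pos":[-1,-2,25],"angular":[0,0,0]},{"fingers":85,"delta_pos":[0,0,25],"angular":[0,0,-0.01]},{"fingers":85,"delta_pos":[0,0,20],"angular":[0,0,0]},{"fingers":85,"delta_pos":[0,0,12],"angular":[0,0,0]},{"fingers":85,"delta_pos":[0,0,4],"angular":[0,0,0]},{"fingers":85,"delta_pos":[0,0,0],"angular":[0,0,0]}]'
python3 -c "
from h import *
go([506.5,-430.6,4],-87.6)"
```

```text
[ 0.5075 -0.4311  0.0135]
[ 0.4601 -0.2911  0.0135]
[ 0.5462 -0.1556  0.0135]
[ 0.6734 -0.1189  0.0135]
clock: 4.7
tcp_pos: [0.5066, -0.4309, 0.0055]
orientation: [0.0, 0.722, -0.692, 0.0]
wrist_force: [-0.5, -0.9, 0.9]
finger_gap: 0.0851
shift [-0.3  0.1  1.5] turn [-0.0001 -0.0001  0.0001] at [ 506.6 -430.9    5.5] gap 85.1 F [-0.5 -0.9  0.9] t 4.7 j [-0.83  0.62 -0.04  0.91 -0.   -2.44]
```

```bash
python3 -m pendant '[{"fingers":60,"delta_pos":[0,0,2],"angular":[0,0,0]},{"fingers":30,"delta_pos":[0,0,1],"angular":[0,0,0]},{"fingers":30,"delta_pos":[0,0,0],"angular":[0,0,0]},{"fingers":30,"delta_pos":[0,0,0],"angular":[0,0,0]},{"fingers":30,"delta_pos":[0,0,0],"angular":[0,0,0]},{"fingers":30,"delta_pos":[0,0,0],"angular":[0,0,0]}]' 40
python3 -m pendant '[{"fingers":30,"delta_pos":[0,0,-10],"angular":[0,0,0]},{"fingers":30,"delta_pos":[0,0,-30],"angular":[0,0,0]},{"fingers":30,"delta_pos":[0,0,-40],"angular":[0,0,0]},{"fingers":30,"delta_pos":[0,0,-40],"angular":[0,0,0]},{"fingers":30,"delta_pos":[0,0,-40],"angular":[0,0,0]},{"fingers":30,"delta_pos":[0,0,-20],"angular":[0,0,0]}]'
python3 -c "
from h import *
print(fr(-65,-100,0)); go(fr(-65,-100,130),-87.6)"
```

```text
clock: 5.3
tcp_pos: [0.5071, -0.4315, 0.0036]
orientation: [0.0, 0.722, -0.692, 0.001]
wrist_force: [-0.4, 0.2, 5.8]
finger_gap: 0.0533
clock: 5.9
tcp_pos: [0.5074, -0.4317, 0.1872]
orientation: [0.0, 0.722, -0.692, 0.003]
wrist_force: [-0.0, -0.4, -0.6]
finger_gap: 0.0534
[503.04458142  92.5657995    0.        ]
shift [-524.2  -17.7   55.1] turn [-0.0036 -0.0042  0.0006] at [ 507.4 -431.7  187.2] gap 53.4 F [-0.  -0.4 -0.6] t 5.9 j [-0.83  0.5   0.22  1.29  0.   -2.44]
```

```bash
python3 -m pendant '[{"fingers":30,"delta_pos":[-20,-1,0],"angular":[0,0,0]},{"fingers":30,"delta_pos":[-44,-2,0],"angular":[0,0,0]},{"fingers":30,"delta_pos":[-48,-2,0],"angular":[0,0,0]},{"fingers":30,"delta_pos":[-48,-2,0],"angular":[0,0,0]},{"fingers":30,"delta_pos":[-48,-2,0],"angular":[0,0,0]},{"fingers":30,"delta_pos":[-48,-2,0],"angular":[0,0,0]},{"fingers":30,"delta_pos":[-48,-2,0],"angular":[0,0,0]},{"fingers":30,"delta_pos":[-48,-2,0],"angular":[0,0,0]},{"fingers":30,"delta_pos":[-48,-2,0],"angular":[0,0,0]},{"fingers":30,"delta_pos":[-48,-1,0],"angular":[0,0,0]},{"fingers":30,"delta_pos":[-44,0,0],"angular":[0,0,0]},{"fingers":30,"delta_pos":[-32,0,20],"angular":[0,0,0]}]'
python3 -m pendant '[{"fingers":30,"delta_pos":[0,0,15],"angular":[0,0,0]},{"fingers":30,"delta_pos":[0,0,0],"angular":[0,0,0]}]'
python3 -c "
from h import *
go(fr(-65,-100,120),-87.6)
snap('scene','s2.png',(240,120,400,250),5)"
```

```text
clock: 7.1
tcp_pos: [0.5035, 0.0962, 0.165]
orientation: [-0.002, 0.723, -0.691, 0.002]
wrist_force: [0.8, -0.9, -0.3]
finger_gap: 0.0531
clock: 7.3
tcp_pos: [0.5003, 0.0946, 0.1457]
orientation: [0.001, 0.723, -0.691, -0.001]
wrist_force: [0.2, 0.2, -0.0]
finger_gap: 0.0529
shift [ 2.2 -2.8 25.7] turn [ 0.0039 -0.0002  0.003 ] at [500.3  94.6 145.7] gap 52.9 F [ 0.2  0.2 -0. ] t 7.3 j [ 0.03  0.23 -0.28  1.07 -0.   -1.59]
```

View pics/s2.png

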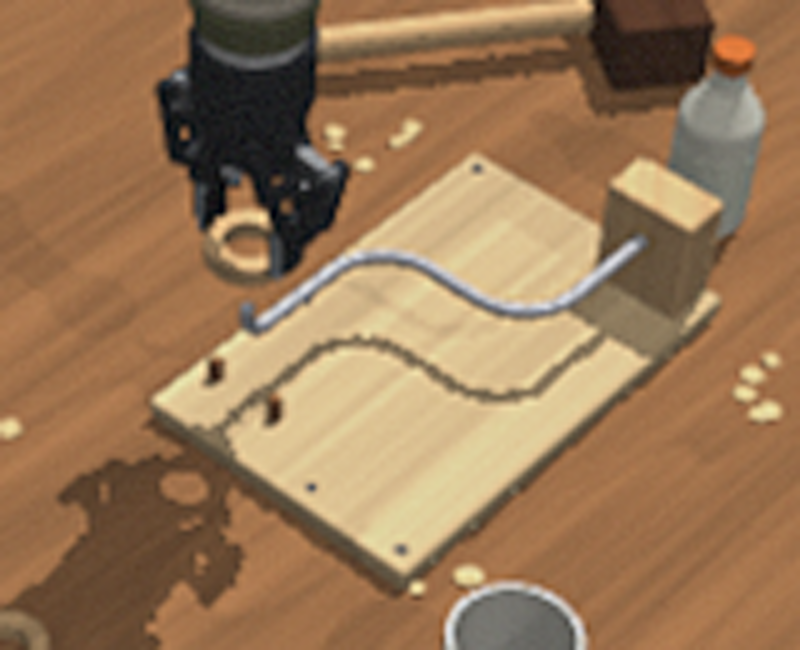

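```bash
python3 -c "
from h import *
print(proj('scene',fr(-65,-100,103)/1000), unproj('scene',(289.4,181.2),.103), unproj('scene',(288.8,168.8),.151))"
```

```text
[288.45174667 181.00876239] [0.50574232 0.09412004 0.103     ] [0.49943103 0.09654021 0.151     ]
```

```bash
python3 -m pendant '[{"fingers":30,"delta_pos":[2,-3,10],"angular":[0,0,0]},{"fingers":30,"delta_pos":[0,0,15],"angular":[0,0,0]},{"fingers":30,"delta_pos":[0,0,0],"angular":[0,0,0]}]'
python3 -c "
from h import *
go(fr(-65,-100,87),-87.6)"
```

```text
clock: 7.65
tcp_pos: [0.5048, 0.0905, 0.1211]
orientation: [0.001, 0.721, -0.693, -0.001]
wrist_force: [-0.4, 0.8, -0.8]
finger_gap: 0.053
shift [-2.1  1.6 34.1] turn [ 0.0021 -0.0002 -0.0014] at [504.8  90.5 121.1] gap 53.0 F [-0.4  0.8 -0.8] t 7.7 j [ 0.02  0.26 -0.31  1.01 -0.   -1.59]
```

```bash
python3 -m pendant '[{"fingers":30,"delta_pos":[-1,0,12],"angular":[0,0,0]},{"fingers":30,"delta_pos":[0,0,12],"angular":[0,0,0]},{"fingers":30,"delta_pos":[0,0,9],"angular":[0,0,0]},{"fingers":30,"delta_pos":[0,0,0],"angular":[0,0,0]},{"fingers":80,"delta_pos":[0,0,0],"angular":[0,0,0]},{"fingers":80,"delta_pos":[0,0,0],"angular":[0,0,0]},{"fingers":80,"delta_pos":[0,0,0],"angular":[0,0,0]},{"fingers":80,"delta_pos":[0,0,-20],"angular":[0,0,0]},{"fingers":80,"delta_pos":[20,0,-40],"angular":[0,0,0]},{"fingers":80,"delta_pos":[40,0,-40],"angular":[0,0,0]},{"fingers":80,"delta_pos":[0,0,0],"angular":[0,0,0]}]'
python3 -c "
from h import *
go(fr(-65,-150,120),-87.6)
snap('scene','s3.png',(240,140,400,250),5)"
```

```text
clock: 8.75
tcp_pos: [0.5114, 0.0345, 0.1902]
orientation: [-0.003, 0.721, -0.693, 0.004]
wrist_force: [0.9, 0.7, 0.8]
finger_gap: 0.08
shift [-8.6  6.7 70.1] turn [-0.0101 -0.0026 -0.0026] at [511.4  34.5 190.2] gap 80.0 F [0.9 0.7 0.8] t 8.8 j [-0.09  0.2  -0.2   1.16 -0.   -1.7 ]
```

View pics/s3.png

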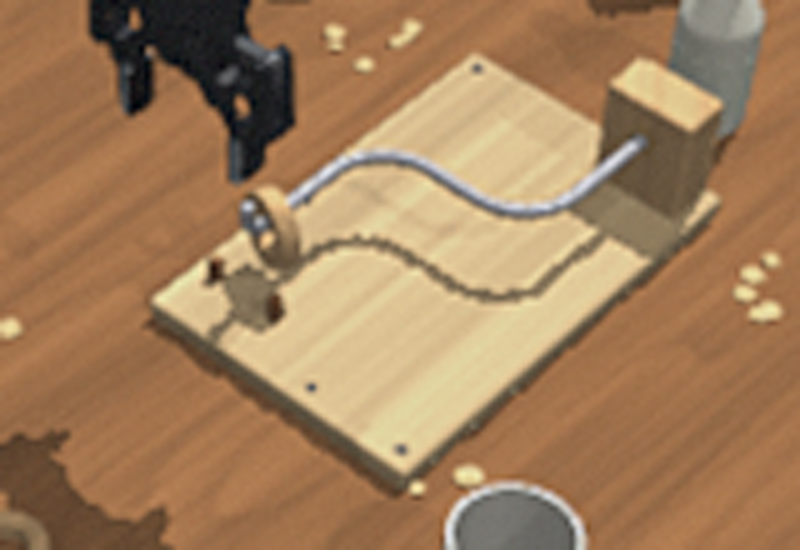

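```bash
python3 -c "
from h import *
go(fr(-65,-138,120),-87.6);go(fr(-65,-138,48),-87.6)"
python3 -m pendant '[{"fingers":22,"delta_pos":[-2,7,0],"angular":[-0.009,0,0]},{"fingers":22,"delta_pos":[0,0,0],"angular":[0,0,0]}]' 20
python3 -c "
from h import *
go(fr(-65,-138,48),-87.6)"
```

```text
shift [-19.    5.1  67.7] turn [-0.0066 -0.001  -0.0022] at [510.   35.8 187.7] gap 80.3 F [-0.5 -0.6 -0.9] t 8.8 j [-0.09  0.2  -0.21  1.15 -0.   -1.7 ]
shift [-19.1   5.5 139.7] turn [-0.0066 -0.001  -0.0022] at [510.   35.8 187.7] gap 80.3 F [-0.5 -0.6 -0.9] t 8.8 j [-0.09  0.2  -0.21  1.15 -0.   -1.7 ]
clock: 9.0
tcp_pos: [0.4986, 0.0399, 0.1833]
orientation: [0.004, 0.722, -0.692, -0.005]
wrist_force: [0.7, 0.6, -0.8]
finger_gap: 0.0526
shift [-14.4  -8.4 135.3] turn [0.0126 0.0006 0.0014] at [498.6  39.9 183.3] gap 52.6 F [ 0.7  0.6 -0.8] t 9.0 j [-0.08  0.2  -0.22  1.16 -0.   -1.69]
```

```bash
python3 -m pendant '[{"fingers":22,"delta_pos":[-14,-5,20],"angular":[0.009,0,0]},{"fingers":22,"delta_pos":[0,0,30],"angular":[0,0,0]},{"fingers":22,"delta_pos":[0,0,30],"angular":[0,0,0]},{"fingers":22,"delta_pos":[0,0,20],"angular":[0,0,0]},{"fingers":22,"delta_pos":[0,0,0],"angular":[0,0,0]},{"fingers":22,"delta_pos":[0,0,0],"angular":[0,0,0]},{"fingers":22,"delta_pos":[0,0,0],"angular":[0,0,0]}]' 20
python3 -c "
from h import *
go(fr(-65,-138,48),-87.6);go(fr(-65,-70,48),-87.6)"
```

```text
clock: 9.7
tcp_pos: [0.5054, 0.0536, 0.0855]
orientation: [-0.0, 0.722, -0.692, 0.0]
wrist_force: [0.5, -0.0, -0.6]
finger_gap: 0.0222
shift [-1.1  0.8 37.5] turn [-0.0012 -0.0002  0.0011] at [505.4  53.6  85.5] gap 22.2 F [ 0.5 -0.  -0.6] t 9.7 j [-0.05  0.28 -0.38  0.91 -0.   -1.67]
shift [-69.1   0.7  37.4] turn [-0.0012 -0.0002  0.0011] at [505.4  53.6  85.5] gap 22.2 F [ 0.5 -0.  -0.6] t 9.7 j [-0.05  0.28 -0.38  0.91 -0.   -1.67]
```

```bash
python3 -m pendant '[{"fingers":22,"delta_pos":[-1,1,20],"angular":[0,0,0]},{"fingers":22,"delta_pos":[0,0,17],"angular":[0,0,0]},{"fingers":22,"delta_pos":[-10,0,0],"angular":[0,0,0]},{"fingers":22,"delta_pos":[-10,0,0],"angular":[0,0,0]},{"fingers":22,"delta_pos":[-10,0,0],"angular":[0,0,0]},{"fingers":22,"delta_pos":[-10,0,0],"angular":[0,0,0]},{"fingers":22,"delta_pos":[-10,0,0],"angular":[0,0,0]},{"fingers":22,"delta_pos":[-10,0,0],"angular":[0,0,0]},{"fingers":22,"delta_pos":[-8,0,0],"angular":[0,0,0]},{"fingers":22,"delta_pos":[0,0,0],"angular":[0,0,0]}]' 20
python3 -c "
from h import *
go(fr(-65,-70,48),-87.6)
snap('scene','s4.png',(240,140,400,250),5)"
```

```text
clock: 10.7
tcp_pos: [0.5008, 0.1233, 0.0476]
orientation: [-0.0, 0.722, -0.691, 0.0]
wrist_force: [0.6, 0.1, -0.1]
finger_gap: 0.022
shift [ 0.8 -1.  -0.4] turn [-0.0001  0.0001  0.0021] at [500.8 123.3  47.6] gap 22.0 F [ 0.6  0.1 -0.1] t 10.7 j [ 0.09  0.33 -0.41  0.83  0.   -1.53]
```

View pics/s4.png

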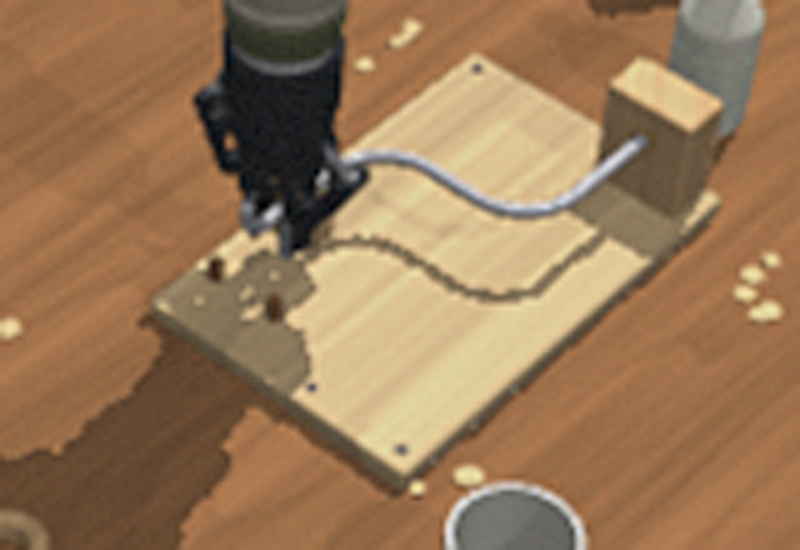

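```bash
python3 -m pendant '[{"fingers":22,"delta_pos":[20,0,0],"angular":[0,0,0]},{"fingers":22,"delta_pos":[30,0,0],"angular":[0,0,0]},{"fingers":22,"delta_pos":[25,0,0],"angular":[0,0,0]},{"fingers":22,"delta_pos":[0,0,-30],"angular":[0,0,0]},{"fingers":22,"delta_pos":[0,0,-40],"angular":[0,0,0]},{"fingers":60,"delta_pos":[0,0,-40],"angular":[0,0,0]},{"fingers":85,"delta_pos":[30,0,-30],"angular":[0,0,0]},{"fingers":85,"delta_pos":[40,0,0],"angular":[0,0,0]},{"fingers":85,"delta_pos":[40,0,0],"angular":[0,0,0]},{"fingers":85,"delta_pos":[40,0,0],"angular":[0,0,0]},{"fingers":85,"delta_pos":[40,0,0],"angular":[0,0,0]},{"fingers":85,"delta_pos":[0,0,0],"angular":[0,0,0]}]' 20
cat >> h.py <<'E'
RG=np.array([[672.9,-119.5],[545.8,-155.6],[460.1,-291.8]])
def rings():
    "template-match each remaining ring (top of t0) in a fresh top picture"
    a=cv2.imread('pics/raw_t0.png');b=env.read_camera('top')
    for g in RG:
        u=proj('top',[g[0]/1000,g[1]/1000,.0135]);k=np.round(u).astype(int)
        t=a[k[1]-10:k[1]+11,k[0]-10:k[0]+11];w=b[k[1]-26:k[1]+27,k[0]-26:k[0]+27]
        m=cv2.matchTemplate(w,t,cv2.TM_CCOEFF_NORMED);_,v,_,l=cv2.minMaxLoc(m)
        d=np.array(l)-16;print('ring',g,'score',round(v,2),'moved px',d,'now',(unproj('top',u+d,.0135)*1000).round(1))
E
python3 -c "
from h import *
rings();go([460.1,-291.8,120],-87.6)"
```

```text
clock: 11.95
tcp_pos: [0.5123, -0.1475, 0.1874]
orientation: [0.0, 0.72, -0.694, 0.001]
wrist_force: [-0.7, 1.3, -0.3]
finger_gap: 0.0846
ring [ 672.9 -119.5] score 0.9 moved px [0 0] now [ 672.9 -119.5   13.5]
ring [ 545.8 -155.6] score 0.28 moved px [ 9 -2] now [ 554.3 -189.8   13.5]
ring [ 460.1 -291.8] score 0.86 moved px [0 0] now [ 460.1 -291.8   13.5]
shift [144.5  57.2  67.3] turn [ 0.0002 -0.0001 -0.0043] at [ 511.9 -145.3  187.3] gap 85.0 F [ 0.4  1.5 -0.1] t 12.0 j [-0.43  0.25 -0.15  1.17 -0.   -2.04]
```

```bash
python3 -m pendant '[{"fingers":85,"delta_pos":[36,14,0],"angular":[0,0,0]},{"fingers":85,"delta_pos":[36,14,0],"angular":[0,0,0]},{"fingers":85,"delta_pos":[36,14,0],"angular":[0,0,0]},{"fingers":85,"delta_pos":[36,14,0],"angular":[0,0,0]},{"fingers":85,"delta_pos":[0,0,10],"angular":[0,0,0.149]},{"fingers":85,"delta_pos":[0,0,10],"angular":[0,0,0.149]},{"fingers":85,"delta_pos":[0,0,10],"angular":[0,0,0.149]},{"fingers":85,"delta_pos":[0,0,10],"angular":[0,0,0.149]},{"fingers":85,"delta_pos":[0,0,10],"angular":[0,0,0.149]},{"fingers":85,"delta_pos":[0,0,10],"angular":[0,0,0.149]},{"fingers":85,"delta_pos":[0,0,10],"angular":[0,0,0.149]},{"fingers":85,"delta_pos":[0,0,10],"angular":[0,0,0.149]}]'
python3 -m pendant '[{"fingers":85,"delta_pos":[0,0,10],"angular":[0,0,0.149]},{"fingers":85,"delta_pos":[0,0,10],"angular":[0,0,0.149]},{"fingers":85,"delta_pos":[0,0,5],"angular":[0,0,0.08]},{"fingers":85,"delta_pos":[0,0,0],"angular":[0,0,0]},{"fingers":85,"delta_pos":[0,0,0],"angular":[0,0,0]}]'
python3 -c "
from h import *
rings();go([460.1,-291.8,3],-177.6)"
```

```text
clock: 13.2
tcp_pos: [0.4622, -0.2876, 0.1071]
orientation: [-0.0, -0.207, 0.978, 0.0]
wrist_force: [-0.1, 0.6, 0.4]
finger_gap: 0.0845
clock: 13.7
tcp_pos: [0.4623, -0.2881, 0.0827]
orientation: [-0.0, -0.023, 1.0, 0.0]
wrist_force: [-0.1, 0.6, 0.7]
finger_gap: 0.0849
ring [ 672.9 -119.5] score 1.0 moved px [0 0] now [ 672.9 -119.5   13.5]
ring [ 545.8 -155.6] score 1.0 moved px [0 0] now [ 545.8 -155.6   13.5]
ring [ 460.1 -291.8] score 0.29 moved px [8 7] now [ 434.3 -321.7   13.5]
shift [ 2.5 -3.2 79.9] turn [-0.0001  0.0002  0.0037] at [ 462.5 -288.5   82.9] gap 85.2 F [0.  0.2 0.6] t 13.8 j [-0.7   0.35 -0.29  0.94  0.   -0.75]
```

```bash
python3 -m pendant '[{"fingers":85,"delta_pos":[2,-3,25],"angular":[0,0,0]},{"fingers":85,"delta_pos":[0,0,25],"angular":[0,0,0]},{"fingers":85,"delta_pos":[0,0,20],"angular":[0,0,0]},{"fingers":85,"delta_pos":[0,0,9],"angular":[0,0,0]},{"fingers":60,"delta_pos":[0,0,0],"angular":[0,0,0]},{"fingers":30,"delta_pos":[0,0,0],"angular":[0,0,0]},{"fingers":30,"delta_pos":[0,0,0],"angular":[0,0,0]},{"fingers":30,"delta_pos":[0,0,0],"angular":[0,0,0]},{"fingers":30,"delta_pos":[0,0,0],"angular":[0,0,0]},{"fingers":30,"delta_pos":[0,0,0],"angular":[0,0,0]}]' 40
python3 -m pendant '[{"fingers":30,"delta_pos":[0,0,-10],"angular":[0,0,0]},{"fingers":30,"delta_pos":[0,0,-30],"angular":[0,0,0]},{"fingers":30,"delta_pos":[0,0,-40],"angular":[0,0,0]},{"fingers":30,"delta_pos":[0,0,-40],"angular":[0,0,0]},{"fingers":30,"delta_pos":[0,0,-40],"angular":[0,0,0]},{"fingers":30,"delta_pos":[0,0,-25],"angular":[0,0,0]},{"fingers":30,"delta_pos":[0,0,0],"angular":[0,0,0]}]'
python3 -c "
from h import *
go(fr(-65,-100,150),-87.6)"
```

```text
clock: 14.75
tcp_pos: [0.4612, -0.2926, 0.0052]
orientation: [0.001, -0.022, 1.0, -0.001]
wrist_force: [-1.2, 0.5, 7.6]
finger_gap: 0.0529
clock: 15.45
tcp_pos: [0.4625, -0.2938, 0.1941]
orientation: [0.003, -0.022, 1.0, -0.003]
wrist_force: [0.5, -1.1, -0.5]
finger_gap: 0.0532
shift [-56.9 384.5  42. ] turn [-1.0300e-02  2.0000e-04 -1.5694e+00] at [ 462.5 -293.8  194.1] gap 53.2 F [ 0.5 -1.1 -0.5] t 15.4 j [-0.71  0.27 -0.11  1.19 -0.   -0.76]
```

```bash
python3 -m pendant '[{"fingers":30,"delta_pos":[-4,24,0],"angular":[0,0,0]},{"fingers":30,"delta_pos":[-6,40,0],"angular":[0,0,0]},{"fingers":30,"delta_pos":[-6,40,0],"angular":[0,0,0]},{"fingers":30,"delta_pos":[-6,40,0],"angular":[0,0,0]},{"fingers":30,"delta_pos":[-6,40,0],"angular":[0,0,0]},{"fingers":30,"delta_pos":[-6,40,0],"angular":[0,0,0]},{"fingers":30,"delta_pos":[-6,40,0],"angular":[0,0,0]},{"fingers":30,"delta_pos":[-6,40,0],"angular":[0,0,0]},{"fingers":30,"delta_pos":[-6,40,0],"angular":[0,0,0]},{"fingers":30,"delta_pos":[-5,40,0],"angular":[0,0,0]}]'
python3 -m pendant '[{"fingers":30,"delta_pos":[0,0,0],"angular":[0,0,-0.145]},{"fingers":30,"delta_pos":[0,0,0],"angular":[0,0,-0.145]},{"fingers":30,"delta_pos":[0,0,0],"angular":[0,0,-0.145]},{"fingers":30,"delta_pos":[0,0,0],"angular":[0,0,-0.145]},{"fingers":30,"delta_pos":[0,0,0],"angular":[0,0,-0.145]},{"fingers":30,"delta_pos":[0,0,0],"angular":[0,0,-0.145]},{"fingers":30,"delta_pos":[0,0,5],"angular":[0,0,-0.145]},{"fingers":30,"delta_pos":[0,0,10],"angular":[0,0,-0.145]},{"fingers":30,"delta_pos":[0,0,10],"angular":[0,0,-0.145]},{"fingers":30,"delta_pos":[0,0,10],"angular":[0,0,-0.145]},{"fingers":30,"delta_pos":[0,0,5],"angular":[0,0,-0.119]},{"fingers":30,"delta_pos":[0,0,0],"angular":[0,0,0]}]'
python3 -c "
from h import *
go(fr(-65,-100,88),-87.6)"
```

```text
clock: 16.45
tcp_pos: [0.5003, 0.0958, 0.1882]
orientation: [-0.0, -0.022, 1.0, -0.0]
wrist_force: [0.3, -0.2, 0.0]
finger_gap: 0.0532
clock: 17.65
tcp_pos: [0.4996, 0.0941, 0.1473]
orientation: [0.001, 0.722, -0.692, -0.001]
wrist_force: [0.4, -0.1, 0.2]
finger_gap: 0.0533
shift [ 1.6 -3.5 59.3] turn [ 0.0026 -0.0001 -0.0002] at [499.6  94.1 147.3] gap 53.3 F [ 0.4 -0.1  0.2] t 17.6 j [ 0.03  0.23 -0.28  1.07 -0.   -1.58]
```

```bash
python3 -m pendant '[{"fingers":30,"delta_pos":[1,-4,20],"angular":[0,0,0]},{"fingers":30,"delta_pos":[0,0,15],"angular":[0,0,0]},{"fingers":30,"delta_pos":[0,0,15],"angular":[0,0,0]},{"fingers":30,"delta_pos":[0,0,8],"angular":[0,0,0]},{"fingers":30,"delta_pos":[0,0,0],"angular":[0,0,0]},{"fingers":80,"delta_pos":[0,0,0],"angular":[0,0,0]},{"fingers":80,"delta_pos":[0,0,0],"angular":[0,0,0]},{"fingers":80,"delta_pos":[0,0,0],"angular":[0,0,0]},{"fingers":80,"delta_pos":[0,0,-20],"angular":[0,0,0]},{"fingers":80,"delta_pos":[0,0,-30],"angular":[0,0,0]},{"fingers":60,"delta_pos":[20,0,0],"angular":[0,0,0]},{"fingers":22,"delta_pos":[20,0,0],"angular":[0,0,0]}]'
python3 -m pendant '[{"fingers":22,"delta_pos":[0,0,0],"angular":[0,0,0]},{"fingers":22,"delta_pos":[0,0,20],"angular":[0,0,0]},{"fingers":22,"delta_pos":[0,0,20],"angular":[0,0,0]},{"fingers":22,"delta_pos":[0,0,0],"angular":[0,0,0]},{"fingers":22,"delta_pos":[0,0,0],"angular":[0,0,0]}]' 20
python3 -c "
from h import *
snap('scene','s5.png',(240,140,400,250),5)
go(fr(-65,-138,48),-87.6)"
```

```text
clock: 18.85
tcp_pos: [0.5077, 0.0532, 0.1424]
orientation: [-0.001, 0.722, -0.692, 0.001]
wrist_force: [-0.1, 0.0, 0.8]
finger_gap: 0.0528
clock: 19.35
tcp_pos: [0.5061, 0.0537, 0.1007]
orientation: [0.0, 0.722, -0.692, -0.0]
wrist_force: [0.3, -0.2, 0.3]
finger_gap: 0.0218
shift [-1.   2.2 53.4] turn [-0.0007 -0.     -0.0001] at [506.8  53.7 101.4] gap 22.2 F [-0.6 -0.1  0.1] t 19.4 j [-0.05  0.27 -0.35  0.95  0.   -1.66]
```

View pics/s5.png

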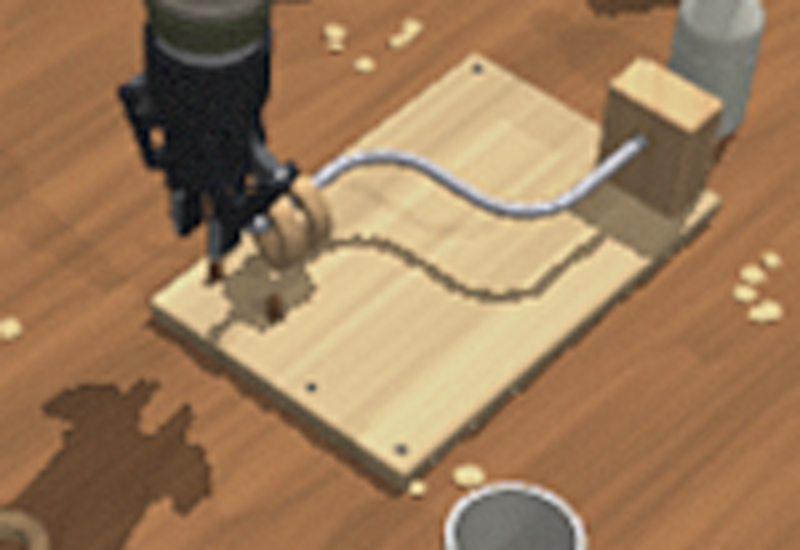

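```bash
python3 -m pendant '[{"fingers":22,"delta_pos":[-1,2,28],"angular":[0,0,0]},{"fingers":22,"delta_pos":[0,0,25],"angular":[0,0,0]},{"fingers":22,"delta_pos":[-13,0,0],"angular":[0,0,0]},{"fingers":22,"delta_pos":[-13,0,0],"angular":[0,0,0]},{"fingers":22,"delta_pos":[-13,0,0],"angular":[0,0,0]},{"fingers":22,"delta_pos":[-13,0,0],"angular":[0,0,0]},{"fingers":22,"delta_pos":[-13,0,0],"angular":[0,0,0]},{"fingers":22,"delta_pos":[-13,0,0],"angular":[0,0,0]},{"fingers":22,"delta_pos":[-13,0,0],"angular":[0,0,0]},{"fingers":22,"delta_pos":[-13,0,0],"angular":[0,0,0]},{"fingers":22,"delta_pos":[-13,0,0],"angular":[0,0,0]},{"fingers":22,"delta_pos":[0,0,0],"angular":[0,0,0]}]'
python3 -c "
from h import *
go(fr(-65,-15,48),-87.6)"
```

```text
clock: 20.6
tcp_pos: [0.4994, 0.1729, 0.0475]
orientation: [-0.0, 0.722, -0.692, -0.0]
wrist_force: [-0.1, 0.5, -0.7]
finger_gap: 0.0219
shift [-4.6 -0.3 -0.5] turn [0.0001 0.0007 0.0016] at [499.4 172.9  47.5] gap 21.9 F [-0.1  0.5 -0.7] t 20.6 j [ 0.18  0.35 -0.37  0.84  0.   -1.43]
```

```bash
python3 -m pendant '[{"fingers":22,"delta_pos":[-4.6,0,0],"angular":[0,0,0]},{"fingers":22,"delta_pos":[-6.4,-0.46,0],"angular":[0,0,0.1428]},{"fingers":22,"delta_pos":[-6.4,-0.46,0],"angular":[0,0,0.1428]},{"fingers":22,"delta_pos":[-6.4,-0.46,0],"angular":[0,0,0.1428]},{"fingers":22,"delta_pos":[-6.4,-0.46,0],"angular":[0,0,0.1428]},{"fingers":22,"delta_pos":[-6.4,-0.46,0],"angular":[0,0,0.1428]},{"fingers":22,"delta_pos":[0,0,0],"angular":[0,0,0]}]'
python3 -c "
from h import *
a=5*.1428
go(fr(-20-45*np.cos(a),-15+45*np.sin(a),48),-87.6-np.degrees(a))"
```

```text
clock: 21.3
tcp_pos: [0.5094, 0.2058, 0.0474]
orientation: [0.0, -0.434, 0.901, 0.0]
wrist_force: [0.1, 0.3, 0.3]
finger_gap: 0.022
shift [-1.1  1.1 -0.6] turn [ 0.0001  0.0001 -0.0009] at [509.4 205.8  47.4] gap 22.0 F [0.1 0.3 0.3] t 21.3 j [ 0.24  0.39 -0.32  0.86  0.   -0.66]
```

```bash
python3 -m pendant '[{"fingers":22,"delta_pos":[-7.5,0.6,0],"angular":[0,0,0.1428]},{"fingers":22,"delta_pos":[-6.4,-0.46,0],"angular":[0,0,0.1428]},{"fingers":22,"delta_pos":[-6.4,-0.46,0],"angular":[0,0,0.1428]},{"fingers":22,"delta_pos":[-6.4,-0.46,0],"angular":[0,0,0.1428]},{"fingers":22,"delta_pos":[-6.4,-0.46,0],"angular":[0,0,0.1428]},{"fingers":22,"delta_pos":[-6.4,-0.46,0],"angular":[0,0,0.1428]},{"fingers":22,"delta_pos":[-10,0,0],"angular":[0,0,0]},{"fingers":22,"delta_pos":[-10,0,0],"angular":[0,0,0]},{"fingers":22,"delta_pos":[0,0,0],"angular":[0,0,0]}]'
python3 -c "
from h import *
snap('scene','s6.png',(240,120,400,250),5)
go(fr(20,30,48),-177.6)"
```

```text
clock: 22.2
tcp_pos: [0.5642, 0.2247, 0.0476]
orientation: [0.001, -0.022, 1.0, 0.0]
wrist_force: [0.7, -0.2, -0.0]
finger_gap: 0.0217
shift [-19.3   0.5  -0.5] turn [0.     0.0006 0.0015] at [563.2 224.7  47.5] gap 21.8 F [0.6 0.5 0.6] t 22.2 j [ 0.25  0.48 -0.17  0.92 -0.    0.2 ]
```

View pics/s6.png

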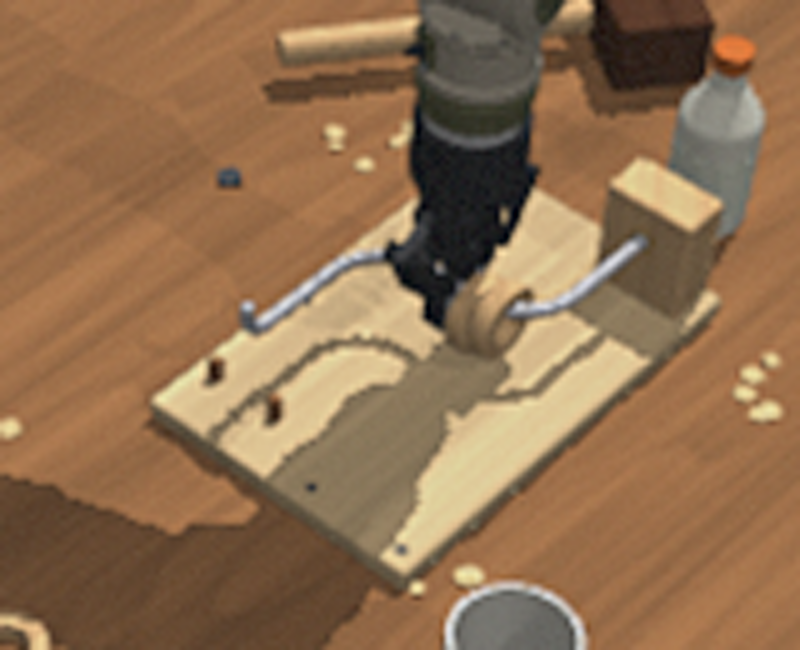

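```bash
python3 -m pendant '[{"fingers":22,"delta_pos":[-10,0.5,0],"angular":[0,0,0]},{"fingers":22,"delta_pos":[-9.3,0,0],"angular":[0,0,0]},{"fingers":22,"delta_pos":[-6.4,0.46,0],"angular":[0,0,-0.1428]},{"fingers":22,"delta_pos":[-6.4,0.46,0],"angular":[0,0,-0.1428]},{"fingers":22,"delta_pos":[-6.4,0.46,0],"angular":[0,0,-0.1428]},{"fingers":22,"delta_pos":[-6.4,0.46,0],"angular":[0,0,-0.1428]},{"fingers":22,"delta_pos":[-6.4,0.46,0],"angular":[0,0,-0.1428]},{"fingers":22,"delta_pos":[0,0,0],"angular":[0,0,0]}]'
python3 -c "
from h import *
a=5*.1428
go(fr(20+45*np.sin(a),75-45*np.cos(a),48),-177.6+np.degrees(a))"
```

```text
clock: 23.05
tcp_pos: [0.6113, 0.2383, 0.0476]
orientation: [0.0, -0.369, 0.929, -0.0]
wrist_force: [-1.3, -0.3, 1.2]
finger_gap: 0.0223
shift [-0.  -0.2 -0.4] turn [-0.0006 -0.0001  0.0004] at [611.3 238.3  47.6] gap 22.3 F [-1.3 -0.3  1.2] t 23.1 j [ 0.25  0.57 -0.02  0.98 -0.   -0.51]
```

```bash
python3 -m pendant '[{"fingers":22,"delta_pos":[-6.4,0.46,0],"angular":[0,0,-0.1428]},{"fingers":22,"delta_pos":[-6.4,0.46,0],"angular":[0,0,-0.1428]},{"fingers":22,"delta_pos":[-6.4,0.46,0],"angular":[0,0,-0.1428]},{"fingers":22,"delta_pos":[-6.4,0.46,0],"angular":[0,0,-0.1428]},{"fingers":22,"delta_pos":[-6.4,0.46,0],"angular":[0,0,-0.1428]},{"fingers":22,"delta_pos":[-6.4,0.46,0],"angular":[0,0,-0.1428]},{"fingers":22,"delta_pos":[-10,0,0],"angular":[0,0,0]},{"fingers":22,"delta_pos":[-10,0,0],"angular":[0,0,0]},{"fingers":22,"delta_pos":[-7,0,0],"angular":[0,0,0]},{"fingers":22,"delta_pos":[0,0,0],"angular":[0,0,0]}]'
python3 -c "
from h import *
go(fr(65,109,48),-87.6)"
```

```text
clock: 24.05
tcp_pos: [0.6233, 0.3013, 0.0475]
orientation: [-0.0, 0.721, -0.692, -0.0]
wrist_force: [-0.2, -0.3, -0.4]
finger_gap: 0.0219
shift [-5.5 -1.1 -0.5] turn [-0.0002  0.0004 -0.0009] at [623.3 301.3  47.5] gap 21.9 F [-0.2 -0.3 -0.4] t 24.1 j [ 0.33  0.63  0.1   1.03  0.   -1.28]
```

```bash
python3 -m pendant '[{"fingers":22,"delta_pos":[-2,-0.5,0],"angular":[0,0,0]},{"fingers":22,"delta_pos":[-2,0,0],"angular":[0,0,0]},{"fingers":22,"delta_pos":[-1,0,0],"angular":[0,0,0]},{"fingers":22,"delta_pos":[0,0,0],"angular":[0,0,0]}]'
python3 -m pendant '[{"fingers":22,"delta_pos":[6,0,0],"angular":[0,0,0]},{"fingers":22,"delta_pos":[6,0,-5],"angular":[0,0,0]},{"fingers":30,"delta_pos":[0,0,-25],"angular":[0,0,0]},{"fingers":50,"delta_pos":[0,0,-40],"angular":[0,0,0]},{"fingers":85,"delta_pos":[0,0,-45],"angular":[0,0,0]},{"fingers":85,"delta_pos":[20,0,-30],"angular":[0,0,0]},{"fingers":85,"delta_pos":[45,3,0],"angular":[0,0,0]},{"fingers":85,"delta_pos":[45,3,0],"angular":[0,0,0]},{"fingers":85,"delta_pos":[45,3,0],"angular":[0,0,0]},{"fingers":85,"delta_pos":[45,3,0],"angular":[0,0,0]},{"fingers":85,"delta_pos":[45,3,0],"angular":[0,0,0]},{"fingers":85,"delta_pos":[45,3,0],"angular":[0,0,0]}]'
python3 -c "
from h import *
rings();go([545.8,-155.6,100],-87.6)
snap('scene','s7.png',(240,120,400,250),5)"
```

```text
clock: 24.45
tcp_pos: [0.6238, 0.3049, 0.0476]
orientation: [0.0, 0.721, -0.692, 0.0]
wrist_force: [-0.1, -0.0, -0.8]
finger_gap: 0.0218
clock: 25.65
tcp_pos: [0.6178, 0.0001, 0.1933]
orientation: [-0.0, 0.721, -0.693, 0.0]
wrist_force: [1.1, -0.3, 0.3]
finger_gap: 0.0851
ring [ 672.9 -119.5] score 0.67 moved px [0 0] now [ 672.9 -119.5   13.5]
ring [ 545.8 -155.6] score 0.97 moved px [0 0] now [ 545.8 -155.6   13.5]
ring [ 460.1 -291.8] score 0.44 moved px [ 1 15] now [ 403.6 -295.1   13.5]
shift [145.8  77.3  93.8] turn [-0.0005 -0.0046 -0.0073] at [618.   -6.8 193.2] gap 85.0 F [-0.  -3.2 -0.5] t 25.7 j [-0.14  0.41  0.09  1.25 -0.   -1.74]
```

View pics/s7.png

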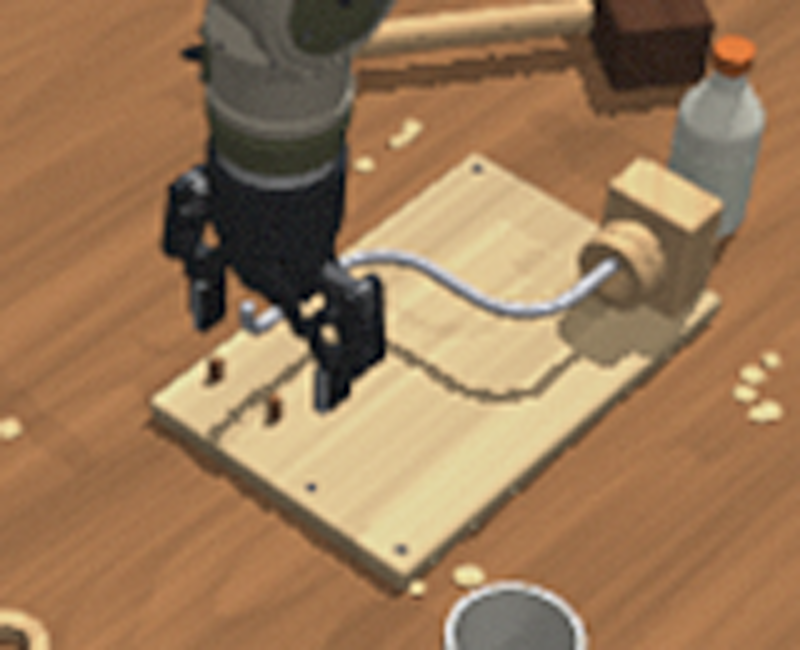

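```bash
python3 -m pendant '[{"fingers":70,"delta_pos":[36,19,0],"angular":[0,0,0]},{"fingers":70,"delta_pos":[36,19,0],"angular":[0,0,0]},{"fingers":70,"delta_pos":[36,19,0],"angular":[0,0,0]},{"fingers":70,"delta_pos":[36,19,25],"angular":[0,0,0]},{"fingers":70,"delta_pos":[0,0,30],"angular":[0,0,0]},{"fingers":70,"delta_pos":[0,0,0],"angular":[0,0,0]},{"fingers":70,"delta_pos":[0,0,0],"angular":[0,0,0]}]'
python3 -c "
from h import *
go([545.8,-155.6,4],-87.6)"
```

```text
clock: 26.45
tcp_pos: [0.548, -0.1441, 0.1379]
orientation: [0.0, 0.722, -0.692, -0.001]
wrist_force: [0.3, 0.5, 1.2]
finger_gap: 0.07
shift [ 11.5   2.5 133.9] turn [ 0.0009  0.0006 -0.0004] at [ 548.  -144.1  137.9] gap 70.0 F [0.3 0.5 1.2] t 26.4 j [-0.4   0.34 -0.15  1.08  0.   -2.01]
```

```bash
python3 -m pendant '[{"fingers":70,"delta_pos":[11.5,2.5,10],"angular":[0,0,0]},{"fingers":70,"delta_pos":[0,0,30],"angular":[0,0,0]},{"fingers":70,"delta_pos":[0,0,35],"angular":[0,0,0]},{"fingers":70,"delta_pos":[0,0,30],"angular":[0,0,0]},{"fingers":70,"delta_pos":[0,0,20],"angular":[0,0,0]},{"fingers":70,"delta_pos":[0,0,8],"angular":[0,0,0]},{"fingers":60,"delta_pos":[0,0,0],"angular":[0,0,0]},{"fingers":30,"delta_pos":[0,0,0],"angular":[0,0,0]},{"fingers":30,"delta_pos":[0,0,0],"angular":[0,0,0]},{"fingers":30,"delta_pos":[0,0,0],"angular":[0,0,0]},{"fingers":30,"delta_pos":[0,0,0],"angular":[0,0,0]}]' 40
python3 -m pendant '[{"fingers":30,"delta_pos":[0,0,-10],"angular":[0,0,0]},{"fingers":30,"delta_pos":[0,0,-30],"angular":[0,0,0]},{"fingers":30,"delta_pos":[0,0,-40],"angular":[0,0,0]},{"fingers":30,"delta_pos":[0,0,-40],"angular":[0,0,0]},{"fingers":30,"delta_pos":[0,0,-40],"angular":[0,0,0]},{"fingers":30,"delta_pos":[0,0,-10],"angular":[0,0,0]},{"fingers":30,"delta_pos":[0,0,0],"angular":[0,0,0]}]'
python3 -c "
from h import *
go(fr(-65,-100,150),-87.6)"
```

```text
clock: 27.55
tcp_pos: [0.5472, -0.1565, 0.0056]
orientation: [-0.0, 0.722, -0.692, 0.001]
wrist_force: [0.7, 0.2, 2.7]
finger_gap: 0.0531
clock: 28.25
tcp_pos: [0.5475, -0.1568, 0.1774]
orientation: [-0.001, 0.722, -0.692, 0.002]
wrist_force: [-0.1, 0.8, -0.1]
finger_gap: 0.053
shift [-251.    34.2   26.6] turn [-0.0043 -0.0024 -0.0006] at [ 547.5 -156.8  177.4] gap 53.0 F [-0.1  0.8 -0.1] t 28.2 j [-0.42  0.32 -0.08  1.17 -0.   -2.03]
```

```bash
python3 -m pendant '[{"fingers":30,"delta_pos":[-25,4,0],"angular":[0,0,0]},{"fingers":30,"delta_pos":[-40,5,0],"angular":[0,0,0]},{"fingers":30,"delta_pos":[-40,5,0],"angular":[0,0,0]},{"fingers":30,"delta_pos":[-40,5,0],"angular":[0,0,0]},{"fingers":30,"delta_pos":[-40,5,0],"angular":[0,0,0]},{"fingers":30,"delta_pos":[-40,5,0],"angular":[0,0,0]},{"fingers":30,"delta_pos":[-26,4,10],"angular":[0,0,0]},{"fingers":30,"delta_pos":[0,0,15],"angular":[0,0,0]},{"fingers":30,"delta_pos":[0,0,0],"angular":[0,0,0]},{"fingers":30,"delta_pos":[0,0,0],"angular":[0,0,0]}]'
python3 -c "
from h import *
go(fr(-65,-100,88),-87.6)"
```

```text
clock: 29.25
tcp_pos: [0.5017, 0.0931, 0.1482]
orientation: [0.001, 0.722, -0.692, -0.001]
wrist_force: [0.8, -0.2, -0.1]
finger_gap: 0.0526
shift [ 0.6 -1.5 60.2] turn [ 0.0033 -0.0002 -0.0006] at [501.7  93.1 148.2] gap 52.6 F [ 0.8 -0.2 -0.1] t 29.2 j [ 0.03  0.23 -0.27  1.07 -0.   -1.59]
```

```bash
python3 -m pendant '[{"fingers":30,"delta_pos":[1,-2,20],"angular":[0,0,0]},{"fingers":30,"delta_pos":[0,0,15],"angular":[0,0,0]},{"fingers":30,"delta_pos":[0,0,15],"angular":[0,0,0]},{"fingers":30,"delta_pos":[0,0,8],"angular":[0,0,0]},{"fingers":30,"delta_pos":[0,0,0],"angular":[0,0,0]},{"fingers":80,"delta_pos":[0,0,0],"angular":[0,0,0]},{"fingers":80,"delta_pos":[0,0,0],"angular":[0,0,0]},{"fingers":80,"delta_pos":[0,0,0],"angular":[0,0,0]},{"fingers":80,"delta_pos":[0,0,-20],"angular":[0,0,0]},{"fingers":80,"delta_pos":[0,0,-30],"angular":[0,0,0]},{"fingers":60,"delta_pos":[20,0,0],"angular":[0,0,0]},{"fingers":22,"delta_pos":[20,0,0],"angular":[0,0,0]}]'
python3 -m pendant '[{"fingers":22,"delta_pos":[0,0,0],"angular":[0,0,0]},{"fingers":22,"delta_pos":[0,0,20],"angular":[0,0,0]},{"fingers":22,"delta_pos":[0,0,20],"angular":[0,0,0]},{"fingers":22,"delta_pos":[0,0,0],"angular":[0,0,0]},{"fingers":22,"delta_pos":[0,0,0],"angular":[0,0,0]}]' 20
python3 -c "
from h import *
go(fr(-65,-138,48),-87.6);rings()"
```

```text
clock: 30.45
tcp_pos: [0.5078, 0.0524, 0.1434]
orientation: [-0.001, 0.722, -0.692, 0.001]
wrist_force: [-0.4, -0.8, 0.6]
finger_gap: 0.0526
clock: 30.95
tcp_pos: [0.5064, 0.0528, 0.1018]
orientation: [0.0, 0.722, -0.692, -0.0]
wrist_force: [0.7, -0.4, -0.0]
finger_gap: 0.0218
shift [-1.8  1.6 53.8] turn [ 0.0007  0.0002 -0.0001] at [506.4  52.8 101.8] gap 21.8 F [ 0.7 -0.4 -0. ] t 30.9 j [-0.05  0.27 -0.35  0.96  0.   -1.67]
ring [ 672.9 -119.5] score 1.0 moved px [0 0] now [ 672.9 -119.5   13.5]
ring [ 545.8 -155.6] score 0.26 moved px [-1 -4] now [ 561.2 -151.7   13.5]
ring [ 460.1 -291.8] score 0.51 moved px [15  3] now [ 450.  -348.2   13.5]
```

Push ring 3 forward to make room, back out, fetch the last.

```bash
python3 -m pendant '[{"fingers":22,"delta_pos":[-1,1.5,28],"angular":[0,0,0]},{"fingers":22,"delta_pos":[0,0,26],"angular":[0,0,0]},{"fingers":22,"delta_pos":[-14,0,0],"angular":[0,0,0]},{"fingers":22,"delta_pos":[-14,0,0],"angular":[0,0,0]},{"fingers":22,"delta_pos":[-14,0,0],"angular":[0,0,0]},{"fingers":22,"delta_pos":[-14,0,0],"angular":[0,0,0]},{"fingers":22,"delta_pos":[-14,0,0],"angular":[0,0,0]},{"fingers":22,"delta_pos":[0,0,0],"angular":[0,0,0]},{"fingers":22,"delta_pos":[20,0,0],"angular":[0,0,0]},{"fingers":22,"delta_pos":[30,0,0],"angular":[0,0,0]},{"fingers":22,"delta_pos":[30,0,0],"angular":[0,0,0]},{"fingers":22,"delta_pos":[0,0,-20],"angular":[0,0,0]}]'
python3 -m pendant '[{"fingers":22,"delta_pos":[0,0,-35],"angular":[0,0,0]},{"fingers":60,"delta_pos":[0,0,-40],"angular":[0,0,0]},{"fingers":85,"delta_pos":[20,-20,-30],"angular":[0,0,0]},{"fingers":85,"delta_pos":[30,-30,0],"angular":[0,0,0]},{"fingers":85,"delta_pos":[30,-30,0],"angular":[0,0,0]},{"fingers":85,"delta_pos":[30,-30,0],"angular":[0,0,0]},{"fingers":85,"delta_pos":[30,-30,0],"angular":[0,0,0]},{"fingers":85,"delta_pos":[20,-20,0],"angular":[0,0,0]},{"fingers":85,"delta_pos":[0,0,0],"angular":[0,0,0]},{"fingers":85,"delta_pos":[0,0,0],"angular":[0,0,0]}]'
python3 -c "
from h import *
snap('scene','s8.png',(200,120,400,270),4)
go([672.9,-119.5,4],-87.6)"
```

```text
clock: 32.2
tcp_pos: [0.5038, 0.0407, 0.0658]
orientation: [0.002, 0.72, -0.694, -0.001]
wrist_force: [-0.3, -0.2, 0.0]
finger_gap: 0.0222
clock: 33.2
tcp_pos: [0.6716, -0.1103, 0.1718]
orientation: [0.0, 0.721, -0.693, -0.001]
wrist_force: [0.4, -0.5, -0.4]
finger_gap: 0.0847
shift [ 10.1  -1.5 168.1] turn [ 0.0015  0.0005 -0.0007] at [ 671.2 -109.6  172.2] gap 84.8 F [-0.4 -0.8 -0. ] t 33.2 j [-0.28  0.54  0.25  1.28  0.   -1.89]
```

View pics/s8.png

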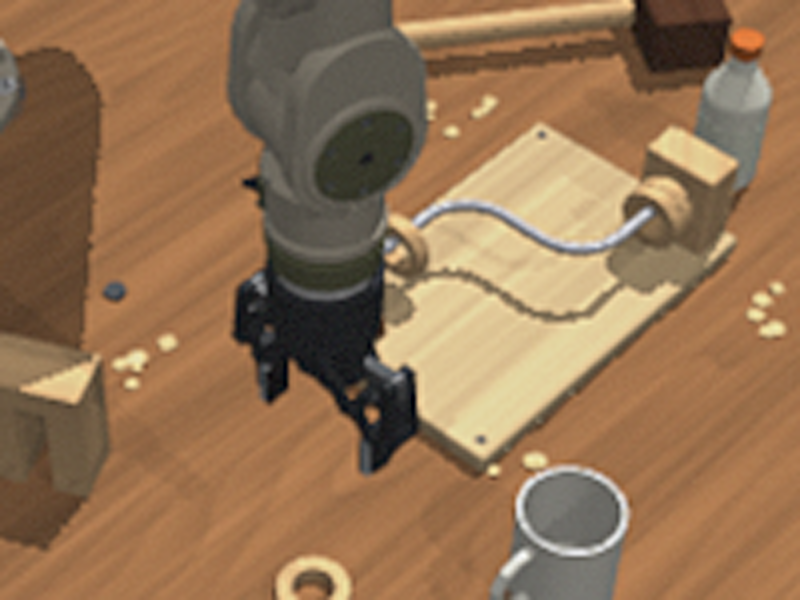

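```bash
python3 -m pendant '[{"fingers":75,"delta_pos":[10,-1.5,30],"angular":[0,0,0]},{"fingers":75,"delta_pos":[0,0,40],"angular":[0,0,0]},{"fingers":75,"delta_pos":[0,0,40],"angular":[0,0,0]},{"fingers":75,"delta_pos":[0,0,35],"angular":[0,0,0]},{"fingers":75,"delta_pos":[0,0,17],"angular":[0,0,0]},{"fingers":75,"delta_pos":[0,0,5],"angular":[0,0,0]},{"fingers":60,"delta_pos":[0,0,0],"angular":[0,0,0]},{"fingers":30,"delta_pos":[0,0,0],"angular":[0,0,0]},{"fingers":30,"delta_pos":[0,0,0],"angular":[0,0,0]},{"fingers":30,"delta_pos":[0,0,0],"angular":[0,0,0]},{"fingers":30,"delta_pos":[0,0,0],"angular":[0,0,0]}]' 40
python3 -m pendant '[{"fingers":30,"delta_pos":[0,0,-10],"angular":[0,0,0]},{"fingers":30,"delta_pos":[0,0,-30],"angular":[0,0,0]},{"fingers":30,"delta_pos":[0,0,-40],"angular":[0,0,0]},{"fingers":30,"delta_pos":[0,0,-40],"angular":[0,0,0]},{"fingers":30,"delta_pos":[0,0,-40],"angular":[0,0,0]},{"fingers":30,"delta_pos":[0,0,0],"angular":[0,0,0]},{"fingers":30,"delta_pos":[0,0,0],"angular":[0,0,0]}]'
python3 -c "
from h import *
go(fr(-65,-100,150),-87.6)"
```

```text
clock: 34.35
tcp_pos: [0.6752, -0.1201, 0.0075]
orientation: [-0.001, 0.722, -0.692, 0.001]
wrist_force: [-0.4, 0.2, 7.3]
finger_gap: 0.0533
clock: 35.05
tcp_pos: [0.6747, -0.1202, 0.1675]
orientation: [-0.001, 0.722, -0.692, 0.002]
wrist_force: [-1.2, 0.1, -1.7]
finger_gap: 0.0531
shift [-219.6  162.8   16.7] turn [-0.0031 -0.0013 -0.0006] at [ 674.7 -120.2  167.5] gap 53.1 F [-1.2  0.1 -1.7] t 35.0 j [-0.29  0.55  0.25  1.27 -0.   -1.91]
```

```bash
python3 -m pendant '[{"fingers":30,"delta_pos":[-15,11,0],"angular":[0,0,0]},{"fingers":30,"delta_pos":[-30,22,0],"angular":[0,0,0]},{"fingers":30,"delta_pos":[-30,22,0],"angular":[0,0,0]},{"fingers":30,"delta_pos":[-30,22,0],"angular":[0,0,0]},{"fingers":30,"delta_pos":[-30,22,0],"angular":[0,0,0]},{"fingers":30,"delta_pos":[-30,22,0],"angular":[0,0,0]},{"fingers":30,"delta_pos":[-30,22,0],"angular":[0,0,0]},{"fingers":30,"delta_pos":[-24,19,5],"angular":[0,0,0]},{"fingers":30,"delta_pos":[0,0,10],"angular":[0,0,0]},{"fingers":30,"delta_pos":[0,0,0],"angular":[0,0,0]},{"fingers":30,"delta_pos":[0,0,0],"angular":[0,0,0]}]'
python3 -c "
from h import *
go(fr(-65,-100,88),-87.6)"
```

```text
clock: 36.15
tcp_pos: [0.5028, 0.0918, 0.1496]
orientation: [0.001, 0.721, -0.693, -0.0]
wrist_force: [-0.0, 0.5, 0.2]
finger_gap: 0.0532
shift [-0.8 -0.4 61.6] turn [ 0.0017 -0.0003 -0.001 ] at [502.8  91.8 149.6] gap 53.2 F [-0.   0.5  0.2] t 36.1 j [ 0.02  0.23 -0.27  1.07 -0.   -1.59]
```

```bash
python3 -m pendant '[{"fingers":30,"delta_pos":[0,-1,20],"angular":[0,0,0]},{"fingers":30,"delta_pos":[0,0,17],"angular":[0,0,0]},{"fingers":30,"delta_pos":[0,0,15],"angular":[0,0,0]},{"fingers":30,"delta_pos":[0,0,8],"angular":[0,0,0]},{"fingers":30,"delta_pos":[0,0,0],"angular":[0,0,0]},{"fingers":80,"delta_pos":[0,0,0],"angular":[0,0,0]},{"fingers":80,"delta_pos":[0,0,0],"angular":[0,0,0]},{"fingers":80,"delta_pos":[0,0,0],"angular":[0,0,0]},{"fingers":80,"delta_pos":[0,0,-20],"angular":[0,0,0]},{"fingers":80,"delta_pos":[0,0,-30],"angular":[0,0,0]},{"fingers":60,"delta_pos":[20,0,0],"angular":[0,0,0]},{"fingers":22,"delta_pos":[20,0,0],"angular":[0,0,0]}]'
python3 -m pendant '[{"fingers":22,"delta_pos":[0,0,0],"angular":[0,0,0]},{"fingers":22,"delta_pos":[0,0,20],"angular":[0,0,0]},{"fingers":22,"delta_pos":[0,0,20],"angular":[0,0,0]},{"fingers":22,"delta_pos":[0,0,0],"angular":[0,0,0]},{"fingers":22,"delta_pos":[0,0,0],"angular":[0,0,0]}]' 20
python3 -c "
from h import *
go(fr(-65,-138,48),-87.6)"
```

```text
clock: 37.35
tcp_pos: [0.5069, 0.0524, 0.1425]
orientation: [-0.001, 0.722, -0.692, 0.001]
wrist_force: [0.2, 0.4, -1.1]
finger_gap: 0.0528
clock: 37.85
tcp_pos: [0.5054, 0.0528, 0.1008]
orientation: [0.0, 0.722, -0.692, -0.0]
wrist_force: [-0.5, 0.5, 1.0]
finger_gap: 0.022
shift [-1.8  0.6 52.8] turn [ 0.0007  0.0002 -0.0001] at [505.4  52.8 100.8] gap 22.0 F [-0.5  0.5  1. ] t 37.9 j [-0.05  0.27 -0.35  0.95  0.   -1.67]
```

```bash
python3 -m pendant '[{"fingers":22,"delta_pos":[-1,1,28],"angular":[0,0,0]},{"fingers":22,"delta_pos":[0,0,25],"angular":[0,0,0]},{"fingers":22,"delta_pos":[-13,0,0],"angular":[0,0,0]},{"fingers":22,"delta_pos":[-13,0,0],"angular":[0,0,0]},{"fingers":22,"delta_pos":[-13,0,0],"angular":[0,0,0]},{"fingers":22,"delta_pos":[-13,0,0],"angular":[0,0,0]},{"fingers":22,"delta_pos":[-13,0,0],"angular":[0,0,0]},{"fingers":22,"delta_pos":[-13,0,0],"angular":[0,0,0]},{"fingers":22,"delta_pos":[-13,0,0],"angular":[0,0,0]},{"fingers":22,"delta_pos":[-13,0,0],"angular":[0,0,0]},{"fingers":22,"delta_pos":[-13,0,0],"angular":[0,0,0]},{"fingers":22,"delta_pos":[0,0,0],"angular":[0,0,0]}]'
python3 -c "
from h import *
go(fr(-65,-15,48),-87.6)
snap('scene','s9.png',(240,140,400,250),5)"
```

```text
clock: 39.05
tcp_pos: [0.4995, 0.1719, 0.0475]
orientation: [-0.0, 0.722, -0.692, -0.0]
wrist_force: [0.5, 0.2, -1.1]
finger_gap: 0.0223
shift [-5.6 -0.2 -0.5] turn [0.0001 0.0005 0.0015] at [499.5 171.9  47.5] gap 22.3 F [ 0.5  0.2 -1.1] t 39.0 j [ 0.18  0.35 -0.38  0.84  0.   -1.44]
```

View pics/s9.png

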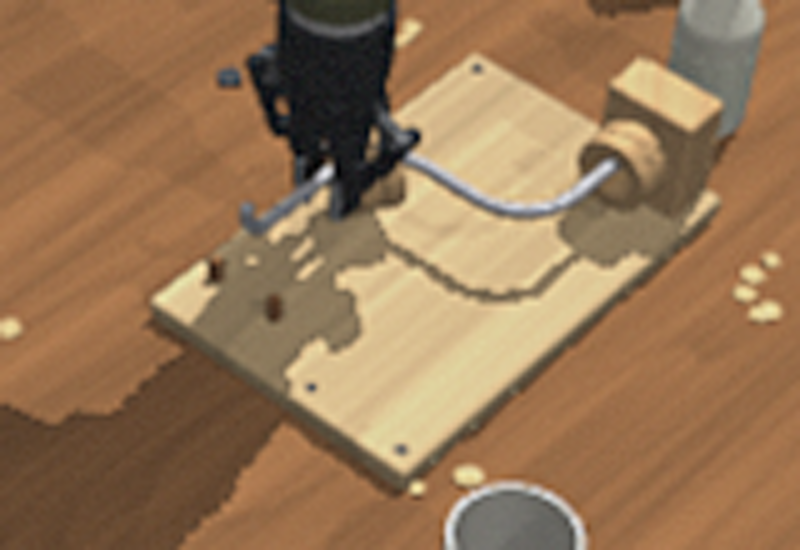

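Tip and first run are clear behind the fingers, rings ahead of them. Round corner A, as before.

```bash
python3 -m pendant '[{"fingers":22,"delta_pos":[-5.6,0,0],"angular":[0,0,0]},{"fingers":22,"delta_pos":[-6.4,-0.46,0],"angular":[0,0,0.1428]},{"fingers":22,"delta_pos":[-6.4,-0.46,0],"angular":[0,0,0.1428]},{"fingers":22,"delta_pos":[-6.4,-0.46,0],"angular":[0,0,0.1428]},{"fingers":22,"delta_pos":[-6.4,-0.46,0],"angular":[0,0,0.1428]},{"fingers":22,"delta_pos":[-6.4,-0.46,0],"angular":[0,0,0.1428]},{"fingers":22,"delta_pos":[0,0,0],"angular":[0,0,0]}]'
python3 -m pendant '[{"fingers":22,"delta_pos":[-7.5,0.6,0],"angular":[0,0,0.1428]},{"fingers":22,"delta_pos":[-6.4,-0.46,0],"angular":[0,0,0.1428]},{"fingers":22,"delta_pos":[-6.4,-0.46,0],"angular":[0,0,0.1428]},{"fingers":22,"delta_pos":[-6.4,-0.46,0],"angular":[0,0,0.1428]},{"fingers":22,"delta_pos":[-6.4,-0.46,0],"angular":[0,0,0.1428]},{"fingers":22,"delta_pos":[-6.4,-0.46,0],"angular":[0,0,0.1428]},{"fingers":22,"delta_pos":[-10,0,0],"angular":[0,0,0]},{"fingers":22,"delta_pos":[-10,0,0],"angular":[0,0,0]},{"fingers":22,"delta_pos":[0,0,0],"angular":[0,0,0]}]'
python3 -c "
from h import *
go(fr(20,30,48),-177.6)"
```

```text
clock: 39.8
tcp_pos: [0.5096, 0.2059, 0.0474]
orientation: [0.0, -0.434, 0.901, 0.0]
wrist_force: [-0.5, 0.1, -0.7]
finger_gap: 0.0219
clock: 40.7
tcp_pos: [0.5643, 0.2248, 0.0476]
orientation: [0.001, -0.022, 1.0, 0.0]
wrist_force: [0.2, -0.1, 0.1]
finger_gap: 0.0223
shift [-18.2   0.4  -0.3] turn [0.0001 0.0017 0.0022] at [564.3 224.8  47.6] gap 22.3 F [ 0.2 -0.1  0.1] t 40.7 j [ 0.25  0.49 -0.16  0.92 -0.    0.2 ]
```

```bash
python3 -m pendant '[{"fingers":22,"delta_pos":[-10,0.5,0],"angular":[0,0,0]},{"fingers":22,"delta_pos":[-9.3,0,0],"angular":[0,0,0]},{"fingers":22,"delta_pos":[-6.4,0.46,0],"angular":[0,0,-0.1428]},{"fingers":22,"delta_pos":[-6.4,0.46,0],"angular":[0,0,-0.1428]},{"fingers":22,"delta_pos":[-6.4,0.46,0],"angular":[0,0,-0.1428]},{"fingers":22,"delta_pos":[-6.4,0.46,0],"angular":[0,0,-0.1428]},{"fingers":22,"delta_pos":[-6.4,0.46,0],"angular":[0,0,-0.1428]},{"fingers":22,"delta_pos":[0,0,0],"angular":[0,0,0]}]'
python3 -m pendant '[{"fingers":22,"delta_pos":[-6.4,0.46,0],"angular":[0,0,-0.1428]},{"fingers":22,"delta_pos":[-6.4,0.46,0],"angular":[0,0,-0.1428]},{"fingers":22,"delta_pos":[-6.4,0.46,0],"angular":[0,0,-0.1428]},{"fingers":22,"delta_pos":[-6.4,0.46,0],"angular":[0,0,-0.1428]},{"fingers":22,"delta_pos":[-6.4,0.46,0],"angular":[0,0,-0.1428]},{"fingers":22,"delta_pos":[-5,0.3,0],"angular":[0,0,-0.1428]},{"fingers":22,"delta_pos":[0,0,0],"angular":[0,0,0]}]'
python3 -c "
from h import *
go(fr(65,79,48),-87.6)"
```

```text
clock: 41.5
tcp_pos: [0.6119, 0.2388, 0.0475]
orientation: [0.001, -0.369, 0.929, -0.0]
wrist_force: [-0.3, 0.2, -0.2]
finger_gap: 0.0219
clock: 42.2
tcp_pos: [0.625, 0.2721, 0.0476]
orientation: [-0.0, 0.721, -0.693, 0.0]
wrist_force: [-0.2, 0.7, -0.6]
finger_gap: 0.0217
shift [-4.7 -0.6 -0.4] turn [-0.0004  0.0001 -0.0021] at [625.  272.1  47.6] gap 21.7 F [-0.2  0.7 -0.6] t 42.2 j [ 0.29  0.62  0.06  1.02 -0.   -1.32]
```

```bash
python3 -m pendant '[{"fingers":22,"delta_pos":[-2,0,0],"angular":[0,0,0]},{"fingers":22,"delta_pos":[-2,0,0],"angular":[0,0,0]},{"fingers":22,"delta_pos":[0,0,0],"angular":[0,0,0]}]'
python3 -m pendant '[{"fingers":22,"delta_pos":[-1,0,0],"angular":[0,0,0]},{"fingers":22,"delta_pos":[0,0,0],"angular":[0,0,0]}]'
python3 -m pendant '[{"fingers":22,"delta_pos":[-1,0,0],"angular":[0,0,0]},{"fingers":22,"delta_pos":[0,0,0],"angular":[0,0,0]}]'
python3 -m pendant '[{"fingers":22,"delta_pos":[-1,0,0],"angular":[0,0,0]},{"fingers":22,"delta_pos":[0,0,0],"angular":[0,0,0]}]'
python3 -c "
from h import *
go(fr(65,79,48),-87.6)"
```

```text
clock: 42.5
tcp_pos: [0.6246, 0.2757, 0.0476]
orientation: [0.0, 0.721, -0.693, 0.0]
wrist_force: [0.6, -0.4, 0.1]
finger_gap: 0.0218
clock: 42.7
tcp_pos: [0.6246, 0.2766, 0.0476]
orientation: [0.0, 0.721, -0.693, 0.0]
wrist_force: [0.1, 0.0, -0.2]
finger_gap: 0.0223
clock: 42.9
tcp_pos: [0.6245, 0.2777, 0.0475]
orientation: [0.0, 0.722, -0.692, 0.0]
wrist_force: [-0.2, -0.5, -0.9]
finger_gap: 0.022
clock: 43.1
tcp_pos: [0.6246, 0.2784, 0.0476]
orientation: [0.0, 0.722, -0.692, 0.0]
wrist_force: [0.0, -1.2, -0.5]
finger_gap: 0.0219
shift [ 1.6 -0.8 -0.4] turn [-0.0001 -0.0007 -0.0006] at [624.6 278.4  47.6] gap 21.9 F [ 0.  -1.2 -0.5] t 43.1 j [ 0.3   0.62  0.07  1.02 -0.   -1.31]
```

```bash
python3 -m pendant '[{"fingers":22,"delta_pos":[-1.5,0,0],"angular":[0,0,0]},{"fingers":22,"delta_pos":[0,0,0],"angular":[0,0,0]}]'
python3 -m pendant '[{"fingers":22,"delta_pos":[-1.5,0,0],"angular":[0,0,0]},{"fingers":22,"delta_pos":[0,0,0],"angular":[0,0,0]}]'
python3 -c "
from h import *
go(fr(65,79,48),-87.6)
snap('scene','s10.png',(300,110,420,210),6)"
```

```text
clock: 43.3
tcp_pos: [0.6246, 0.2784, 0.0476]
orientation: [0.001, 0.721, -0.693, 0.001]
wrist_force: [1.3, -7.0, 0.9]
finger_gap: 0.0222
clock: 43.5
tcp_pos: [0.6246, 0.2784, 0.0476]
orientation: [0.002, 0.721, -0.693, 0.002]
wrist_force: [0.1, -11.6, 2.6]
finger_gap: 0.0225
shift [ 1.6 -0.8 -0.4] turn [ 0.0002 -0.0059 -0.0025] at [624.6 278.4  47.6] gap 22.5 F [  0.1 -11.6   2.6] t 43.5 j [ 0.3   0.62  0.07  1.02 -0.01 -1.31]
```

```bash
python3 -m pendant '[{"fingers":22,"delta_pos":[6,0,0],"angular":[0,0,0]},{"fingers":22,"delta_pos":[0,0,-20],"angular":[0,0,0]},{"fingers":22,"delta_pos":[0,0,-40],"angular":[0,0,0]},{"fingers":40,"delta_pos":[0,0,-45],"angular":[0,0,0]},{"fingers":85,"delta_pos":[10,5,-40],"angular":[0,0,0]},{"fingers":85,"delta_pos":[40,17,-10],"angular":[0,0,0]},{"fingers":85,"delta_pos":[40,17,0],"angular":[0,0,0]},{"fingers":85,"delta_pos":[40,17,0],"angular":[0,0,0]},{"fingers":85,"delta_pos":[40,17,0],"angular":[0,0,0]},{"fingers":85,"delta_pos":[40,17,0],"angular":[0,0,0]},{"fingers":85,"delta_pos":[40,17,0],"angular":[0,0,0]},{"fingers":85,"delta_pos":[40,17,0],"angular":[0,0,0]}]'
python3 -c "
from h import *
snap('top','t2.png',(170,150,370,300),4)
for u in [(405,163),(424,130),(497,141),(487,184)]: print((unproj('scene',(np.array(u)+.5)/3-.5+[60,160],.111)*1000).round(1))
go([437,-174,200],-146)"
```

```text
clock: 44.75
tcp_pos: [0.5121, -0.0202, 0.2029]
orientation: [-0.001, 0.722, -0.692, 0.0]
wrist_force: [0.5, -0.2, -0.3]
finger_gap: 0.0852
[ 414.1 -211.   111. ]
[ 392.2 -169.8  111. ]
[ 454.6 -126.8  111. ]
[ 491.3 -170.7  111. ]
shift [145.9  78.6   3.3] turn [-5.0000e-04 -3.2000e-03  1.0147e+00] at [510.1 -25.2 202.8] gap 85.2 F [-1.3 -4.   0.3] t 44.8 j [-0.2   0.2  -0.17  1.2  -0.   -1.81]
```

View pics/t2.png

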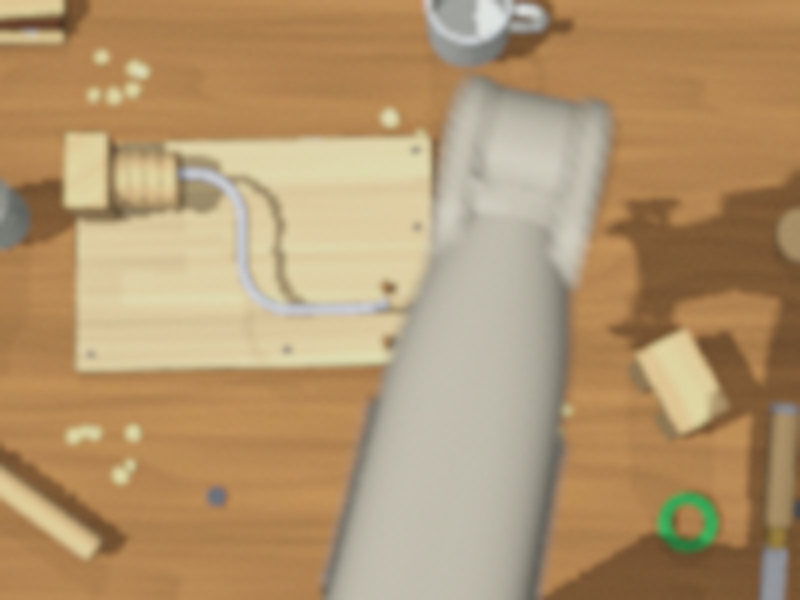

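Four rings packed at (113–180, 178) against the fixed post; loose post unmoved at (683,382). Now over to it.

```bash
python3 -m pendant '[{"fingers":80,"delta_pos":[36,19,0],"angular":[0,0,0]},{"fingers":80,"delta_pos":[36,19,0],"angular":[0,0,0]},{"fingers":80,"delta_pos":[36,19,0],"angular":[0,0,0]},{"fingers":80,"delta_pos":[32,19,0],"angular":[0,0,0]},{"fingers":80,"delta_pos":[0,0,0],"angular":[0,0,0.145]},{"fingers":80,"delta_pos":[0,0,0],"angular":[0,0,0.145]},{"fingers":80,"delta_pos":[0,0,0],"angular":[0,0,0.145]},{"fingers":80,"delta_pos":[0,0,0],"angular":[0,0,0.145]},{"fingers":80,"delta_pos":[0,0,0],"angular":[0,0,0.145]},{"fingers":80,"delta_pos":[0,0,0],"angular":[0,0,0.145]},{"fingers":80,"delta_pos":[0,0,0],"angular":[0,0,0.145]},{"fingers":80,"delta_pos":[0,0,0],"angular":[0,0,0]}]'
python3 -c "
from h import *
go([437,-173,79],-146)"
```

```text
clock: 46.0
tcp_pos: [0.4428, -0.162, 0.2028]
orientation: [0.0, -0.294, 0.956, 0.0]
wrist_force: [-1.3, -0.2, -0.8]
finger_gap: 0.08
shift [ 11.1  -5.8 123.8] turn [-0.0003  0.0009  0.0037] at [ 442.8 -162.   202.8] gap 80.0 F [-1.3 -0.2 -0.8] t 46.0 j [-0.52  0.12 -0.27  1.18  0.   -1.12]
```

```bash
python3 -m pendant '[{"fingers":80,"delta_pos":[11,-6,0],"angular":[0,0,0]},{"fingers":80,"delta_pos":[0,0,30],"angular":[0,0,0]},{"fingers":80,"delta_pos":[0,0,30],"angular":[0,0,0]},{"fingers":80,"delta_pos":[0,0,30],"angular":[0,0,0]},{"fingers":80,"delta_pos":[0,0,25],"angular":[0,0,0]},{"fingers":80,"delta_pos":[0,0,8],"angular":[0,0,0]},{"fingers":80,"delta_pos":[0,0,0],"angular":[0,0,0]},{"fingers":65,"delta_pos":[0,0,0],"angular":[0,0,0]},{"fingers":55,"delta_pos":[0,0,0],"angular":[0,0,0]},{"fingers":35,"delta_pos":[0,0,0],"angular":[0,0,0]},{"fingers":35,"delta_pos":[0,0,0],"angular":[0,0,0]},{"fingers":35,"delta_pos":[0,0,0],"angular":[0,0,0]}]' 60
python3 -c "
from h import *
go([437,-173,79],-146)
snap('scene','s11.png',(100,150,300,290),4)"
```

```text
clock: 47.2
tcp_pos: [0.4382, -0.1742, 0.0815]
orientation: [0.001, -0.294, 0.956, -0.001]
wrist_force: [-0.9, 0.3, 6.2]
finger_gap: 0.0499
shift [0.3 1.7 2.5] turn [-0.0034  0.0013  0.0041] at [ 438.2 -174.2   81.5] gap 49.9 F [-0.9  0.3  6.2] t 47.2 j [-0.55  0.22 -0.47  0.88 -0.   -1.15]
```

View pics/s11.png

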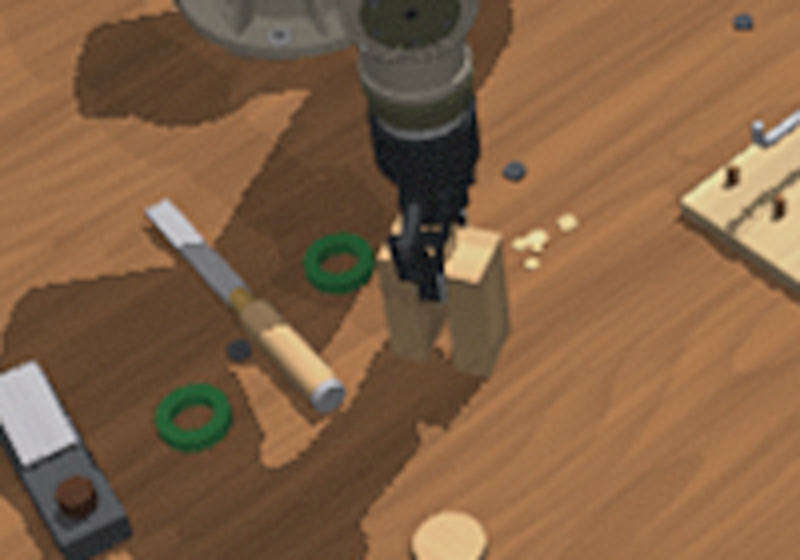

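```bash
python3 -c "
from h import *
C=np.array([438.2,-174.2]);a=np.radians(34);ax=np.array([np.cos(a),np.sin(a)])
for u in [(502,236),(486,285),(382,258)]:
  p=(unproj('scene',(np.array(u)+.5)/4-.5+[100,150],.111)*1000)[:2];print(p.round(1),'along x',((p-C)@ax).round(1),'along y',((p-C)@[-ax[1],ax[0]]).round(1))
"
python3 -m pendant '[{"fingers":35,"delta_pos":[0,0,-10],"angular":[0,0,0]},{"fingers":35,"delta_pos":[0,0,-30],"angular":[0,0,0]},{"fingers":35,"delta_pos":[0,0,-35],"angular":[0,0,0]},{"fingers":35,"delta_pos":[0,0,-35],"angular":[0,0,0]},{"fingers":35,"delta_pos":[0,0,-20],"angular":[0,0,0]},{"fingers":35,"delta_pos":[0,0,0],"angular":[0,0,0]},{"fingers":35,"delta_pos":[0,0,0],"angular":[0,0,0]}]' 90
python3 -c "
from h import *
go([504,92.6,210],-177.6)"
```

```text
[ 460.2 -132.4] along x 41.6 along y 22.3
[ 489.2 -172.2] along x 43.4 along y -26.9
[ 415.5 -210.3] along x -39.1 along y -17.2
clock: 47.95
tcp_pos: [0.4369, -0.1734, 0.2098]
orientation: [0.0, -0.294, 0.956, -0.0]
wrist_force: [0.1, 0.1, -1.7]
finger_gap: 0.0491
shift [-205.1  182.2   -0.3] turn [-0.0008  0.0006  0.5555] at [ 436.9 -173.4  209.8] gap 49.1 F [ 0.1  0.1 -1.7] t 48.0 j [-0.55  0.12 -0.26  1.2  -0.   -1.15]
```

```bash
python3 -m pendant '[{"fingers":35,"delta_pos":[-12,11,0],"angular":[0,0,0]},{"fingers":35,"delta_pos":[-23,20,0],"angular":[0,0,0]},{"fingers":35,"delta_pos":[-24,21.5,0],"angular":[0,0,0]},{"fingers":35,"delta_pos":[-24,21.5,0],"angular":[0,0,0]},{"fingers":35,"delta_pos":[-24,21.5,0],"angular":[0,0,0]},{"fingers":35,"delta_pos":[-24,21.5,0],"angular":[0,0,0]},{"fingers":35,"delta_pos":[-24,21.5,0],"angular":[0,0,0]},{"fingers":35,"delta_pos":[-24,21.5,0],"angular":[0,0,0]},{"fingers":35,"delta_pos":[-16,13,0],"angular":[0,0,0]},{"fingers":35,"delta_pos":[-9,8,0],"angular":[0,0,0]},{"fingers":35,"delta_pos":[0,0,0],"angular":[0,0,0]}]'
python3 -m pendant '[{"fingers":35,"delta_pos":[0,0,0],"angular":[0,0,0.14]},{"fingers":35,"delta_pos":[0,0,0],"angular":[0,0,0.14]},{"fingers":35,"delta_pos":[0,0,0],"angular":[0,0,0.14]},{"fingers":35,"delta_pos":[0,0,0],"angular":[0,0,0.1355]},{"fingers":35,"delta_pos":[0,0,0],"angular":[0,0,0]},{"fingers":35,"delta_pos":[0,0,0],"angular":[0,0,0]},{"fingers":35,"delta_pos":[0,0,0],"angular":[0,0,0]}]'
python3 -c "
from h import *
go([503,92.6,200],-177.6)
snap('scene','s12.png',(240,100,400,250),4)
snap('top','t3.png',(230,180,330,280),5)
a=cv2.imread('pics/s12.png');b=cv2.imread('pics/t3.png')[:480]
b=cv2.resize(b,(150*480//480*0+480,480)) if 0 else b
import numpy as np
h=max(a.shape[0],b.shape[0]);P=lambda i:cv2.copyMakeBorder(i,0,h-i.shape[0],0,0,cv2.BORDER_CONSTANT)
"
```

```text
clock: 49.05
tcp_pos: [0.5031, 0.092, 0.2082]
orientation: [-0.001, -0.295, 0.955, 0.0]
wrist_force: [-0.4, -0.3, -1.9]
finger_gap: 0.0489
clock: 49.75
tcp_pos: [0.5036, 0.0904, 0.2094]
orientation: [-0.0, -0.022, 1.0, -0.0]
wrist_force: [-0.0, -0.1, -2.0]
finger_gap: 0.0493
shift [0.5 2.2 9.4] turn [-0.0002 -0.0004  0.0013] at [503.6  90.4 209.4] gap 49.3 F [-0.  -0.1 -2. ] t 49.8 j [ 0.02  0.2  -0.16  1.21 -0.   -0.02]
```

```bash
python3 -m pendant '[{"fingers":35,"delta_pos":[0.5,2.2,10],"angular":[0,0,0]},{"fingers":35,"delta_pos":[0,0,10],"angular":[0,0,0]},{"fingers":35,"delta_pos":[0,0,10],"angular":[0,0,0]},{"fingers":35,"delta_pos":[0,0,10],"angular":[0,0,0]},{"fingers":35,"delta_pos":[0,0,0],"angular":[0,0,0]}]'
python3 -m pendant '[{"fingers":35,"delta_pos":[0,0,15],"angular":[0,0,0]},{"fingers":35,"delta_pos":[0,0,15],"angular":[0,0,0]},{"fingers":35,"delta_pos":[0,0,12],"angular":[0,0,0]},{"fingers":35,"delta_pos":[0,0,0],"angular":[0,0,0]},{"fingers":35,"delta_pos":[0,0,0],"angular":[0,0,0]}]'
python3 -c "
from h import *
go([503,92.6,99],-177.6);print(env.get_state()['ft_torque'].round(2))"
```

```text
clock: 50.35
tcp_pos: [0.5018, 0.0931, 0.1674]
orientation: [-0.002, -0.021, 1.0, -0.0]
wrist_force: [0.2, 0.0, -1.3]
finger_gap: 0.0494
clock: 50.85
tcp_pos: [0.5031, 0.0931, 0.1276]
orientation: [-0.0, -0.021, 1.0, -0.0]
wrist_force: [-0.5, -0.2, -1.2]
finger_gap: 0.0492
shift [ 0.1 -0.5 28.6] turn [-0.0001 -0.0004 -0.0002] at [503.1  93.1 127.6] gap 49.2 F [-0.5 -0.2 -1.2] t 50.9 j [ 0.03  0.25 -0.3   1.02 -0.   -0.02]
[-0.02  0.04 -0.01]
```

```bash
python3 -m pendant '[{"fingers":35,"delta_pos":[0,0,5],"angular":[0,0,0]},{"fingers":35,"delta_pos":[0,0,4],"angular":[0,0,0]},{"fingers":35,"delta_pos":[0,0,0],"angular":[0,0,0]}]'
python3 -m pendant '[{"fingers":35,"delta_pos":[0,0,3],"angular":[0,0,0]},{"fingers":35,"delta_pos":[0,0,2],"angular":[0,0,0]},{"fingers":35,"delta_pos":[0,0,0],"angular":[0,0,0]}]'
python3 -c "
from h import *
go([503,92.6,99],-177.6);print(env.get_state()['ft_torque'].round(2))"
```

```text
clock: 51.15
tcp_pos: [0.503, 0.0932, 0.1183]
orientation: [-0.0, -0.021, 1.0, -0.0]
wrist_force: [-0.3, -0.4, -1.4]
finger_gap: 0.0493
clock: 51.45
tcp_pos: [0.5034, 0.0934, 0.1135]
orientation: [0.0, -0.021, 1.0, 0.0]
wrist_force: [0.7, 0.9, -1.1]
finger_gap: 0.0495
shift [ 0.4 -0.8 14.5] turn [0.0006 0.0005 0.    ] at [503.4  93.4 113.5] gap 49.5 F [ 0.7  0.9 -1.1] t 51.5 j [ 0.03  0.26 -0.33  0.98  0.   -0.02]
[ 0.39 -0.16 -0.01]
```

```bash
python3 -m pendant '[{"fingers":35,"delta_pos":[0,0,3],"angular":[0,0,0]},{"fingers":35,"delta_pos":[0,0,3],"angular":[0,0,0]},{"fingers":35,"delta_pos":[0,0,0],"angular":[0,0,0]}]'
python3 -m pendant '[{"fingers":35,"delta_pos":[0,0,3],"angular":[0,0,0]},{"fingers":35,"delta_pos":[0,0,2],"angular":[0,0,0]},{"fingers":35,"delta_pos":[0,0,0],"angular":[0,0,0]}]'
python3 -c "
from h import *
go([503,92.6,99],-177.6);print(env.get_state()['ft_torque'].round(2))"
```

```text
clock: 51.75
tcp_pos: [0.5048, 0.0939, 0.1093]
orientation: [0.002, -0.022, 1.0, 0.001]
wrist_force: [-0.4, 2.6, 7.7]
finger_gap: 0.0492
clock: 52.05
tcp_pos: [0.5059, 0.0942, 0.1065]
orientation: [0.004, -0.022, 1.0, 0.001]
wrist_force: [-3.1, 2.7, 20.5]
finger_gap: 0.0493
shift [ 3.  -1.5  7.5] turn [0.0015 0.0073 0.0029] at [505.9  94.2 106.5] gap 49.3 F [-3.1  2.7 20.5] t 52.0 j [ 0.03  0.27 -0.34  0.96  0.   -0.02]
[0.76 0.92 1.07]
```

```bash
python3 -m pendant '[{"fingers":35,"delta_pos":[-1,0.5,-2],"angular":[0,0,0]},{"fingers":35,"delta_pos":[-2,1,-1],"angular":[0,0,0]},{"fingers":35,"delta_pos":[0,0,0],"angular":[0,0,0]},{"fingers":35,"delta_pos":[0,0,0],"angular":[0,0,0]}]'
python3 -c "
from h import *
go([506,94,99],-177.6);print(env.get_state()['ft_torque'].round(2))"
python3 -m pendant '[{"fingers":35,"delta_pos":[0,0,2],"angular":[0,0,0]},{"fingers":35,"delta_pos":[0,0,2],"angular":[0,0,0]},{"fingers":35,"delta_pos":[0,0,0],"angular":[0,0,0]}]'
python3 -c "
from h import *
go([506,94,99],-177.6);print(env.get_state()['ft_torque'].round(2))"
```

```text
clock: 52.45
tcp_pos: [0.5059, 0.0945, 0.1066]
orientation: [0.0, -0.022, 1.0, -0.001]
wrist_force: [-3.1, -1.7, 10.7]
finger_gap: 0.0489
shift [-0.1 -0.5  7.6] turn [-0.0014  0.0001  0.0018] at [505.9  94.5 106.6] gap 48.9 F [-3.1 -1.7 10.7] t 52.5 j [ 0.03  0.27 -0.33  0.97 -0.   -0.01]
[-0.29  1.    1.13]
clock: 52.75
tcp_pos: [0.5063, 0.0941, 0.1017]
orientation: [0.0, -0.02, 1.0, -0.001]
wrist_force: [-0.6, -2.4, 0.2]
finger_gap: 0.0489
shift [ 0.3 -0.1  2.7] turn [-0.0018  0.0005 -0.001 ] at [506.3  94.1 101.7] gap 48.9 F [-0.6 -2.4  0.2] t 52.8 j [ 0.03  0.28 -0.34  0.96 -0.   -0.01]
[-0.58 -0.22  0.08]
```

Dropping in freely now. Press on to the base.

```bash
python3 -m pendant '[{"fingers":35,"delta_pos":[0,-0.5,1.5],"angular":[0,0,0]},{"fingers":35,"delta_pos":[0,0,1.5],"angular":[0,0,0]},{"fingers":35,"delta_pos":[0,0,0],"angular":[0,0,0]}]'
python3 -m pendant '[{"fingers":35,"delta_pos":[0,0,1.5],"angular":[0,0,0]},{"fingers":35,"delta_pos":[0,0,0],"angular":[0,0,0]}]'
python3 -m pendant '[{"fingers":35,"delta_pos":[0,0,1],"angular":[0,0,0]},{"fingers":35,"delta_pos":[0,0,0],"angular":[0,0,0]}]'
python3 -c "
from h import *
go([506,94,99],-177.6);print(env.get_state()['ft_torque'].round(2))"
```

```text
clock: 53.05
tcp_pos: [0.5061, 0.0939, 0.0999]
orientation: [0.0, -0.021, 1.0, -0.0]
wrist_force: [-4.0, -2.5, 14.5]
finger_gap: 0.0486
clock: 53.25
tcp_pos: [0.5062, 0.0939, 0.0999]
orientation: [0.001, -0.021, 1.0, -0.0]
wrist_force: [-8.1, -2.3, 25.3]
finger_gap: 0.0489
clock: 53.45
tcp_pos: [0.5062, 0.0939, 0.0998]
orientation: [0.001, -0.021, 1.0, -0.0]
wrist_force: [-11.7, -2.3, 32.6]
finger_gap: 0.0489
shift [0.2 0.1 0.8] turn [-0.001   0.0022 -0.0007] at [506.2  93.9  99.8] gap 48.9 F [-11.7  -2.3  32.6] t 53.5 j [ 0.03  0.28 -0.34  0.95 -0.   -0.01]
[-0.49  2.16 -0.02]
```

```bash
python3 -m pendant '[{"fingers":35,"delta_pos":[0,0,-3],"angular":[0,0,0]},{"fingers":80,"delta_pos":[0,0,0],"angular":[0,0,0]},{"fingers":80,"delta_pos":[0,0,0],"angular":[0,0,0]},{"fingers":80,"delta_pos":[0,0,0],"angular":[0,0,0]},{"fingers":80,"delta_pos":[0,0,0],"angular":[0,0,0]},{"fingers":80,"delta_pos":[0,0,-20],"angular":[0,0,0]},{"fingers":80,"delta_pos":[0,0,-40],"angular":[0,0,0]},{"fingers":80,"delta_pos":[0,-10,-40],"angular":[0,0,0]},{"fingers":80,"delta_pos":[0,-40,-20],"angular":[0,0,0]},{"fingers":80,"delta_pos":[0,-45,0],"angular":[0,0,0]},{"fingers":80,"delta_pos":[0,-45,0],"angular":[0,0,0]},{"fingers":80,"delta_pos":[0,-45,0],"angular":[0,0,0]}]'
python3 -m pendant '[{"fingers":80,"delta_pos":[0,-40,0],"angular":[0,0,0]},{"fingers":80,"delta_pos":[0,0,0],"angular":[0,0,0]},{"fingers":80,"delta_pos":[0,0,0],"angular":[0,0,0]}]'
python3 -c "
from h import *
snap('scene','s13.png',(245,120,405,250),5);snap('top','t4.png',(170,150,330,270),5)
a=cv2.imread('pics/s13.png');b=cv2.imread('pics/t4.png')
cv2.imwrite('pics/both.png',np.hstack([cv2.resize(a,(400,325)),cv2.resize(b,(400,325),interpolation=cv2.INTER_AREA)]))
go([0,0,0])
for x in(-40,40):
  for y in(-25,25): print(x,y,proj('scene',fr(-65+x,-100+y,129)/1000).round(1),((proj('scene',fr(-65+x,-100+y,129)/1000)-[245,120])*2.5).round(0))"
```

```text
clock: 54.65
tcp_pos: [0.5139, -0.092, 0.2192]
orientation: [0.0, -0.021, 1.0, -0.0]
wrist_force: [-0.1, 0.7, 0.4]
finger_gap: 0.0797
clock: 54.95
tcp_pos: [0.5153, -0.1313, 0.2185]
orientation: [-0.0, -0.02, 1.0, 0.0]
wrist_force: [-0.4, -0.5, 0.1]
finger_gap: 0.08
shift [509.2 151.2 219.2] at [ 515.3 -129.7  218.8] gap 79.6 F [ 0.5  0.1 -0.8] t 55.0 j [-0.4   0.23 -0.09  1.25  0.   -0.44]
-40 -25 [273.9 173. ] [ 72. 132.]
-40 25 [284.7 165.1] [ 99. 113.]
40 -25 [292.7 185.4] [119. 164.]
40 25 [303.4 177.2] [146. 143.]
```

View pics/both.png

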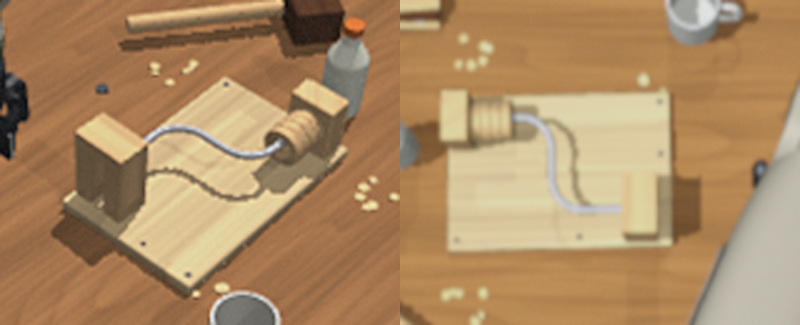

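```bash
python3 -c "
from h import *
print(env.hand_in())"
```

```text
the job is handed in; nothing more can be done
None
```

The job is handed in at about 55 s on the robot's clock. All four rings are on the rod and packed against the fixed end post, and the loose end post is seated on its two dowels.

- **Rings:** I put them over the turned-up end one at a time and pushed them round both corners in two pairs. The final push stopped firmly at 11.6 N. The last pictures show the four standing together against the stop.
- **End post:** On the way down it caught on the dowels at about 20 N. I shifted it about 3 mm, and it then dropped in. It stopped solid within about 0.3 mm of the expected height, under a push of about 33 N. After I let go, its top corners in the picture were within about 4 picture pixels (a few mm) of where a seated, upright post should be.
- **Other things:** I did not touch the disc, the tools or the other objects. The fixed-post end, mug and glue bottle looked undisturbed in the last pictures, but those did not cover the disc, chisels or plane.

No check failed. The wrist-force readings stayed well under the limits, and I saw no ring knocked aside and no slip of the grip.

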